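Put the ear defenders back on the bench stand

TASK

Someone has hung the roll of masking tape on the broad rubber-covered arm of the bench stand, where the ear defenders belong. First take the tape off over the end of that arm and hang it on the thin peg on the other side of the stand's column; then hang the ear defenders by their headband across the broad arm, one cup on each side, and let go. Do not tip the ear defenders over, and leave the other things on the bench where they are.

Things in the scene. Friction and masses are not known exactly. Their poses are not given: they have to be found in the camera images.
- stand: Fixed T-shaped bench stand: dark base plate 90 x 150 x 12 mm, column 18 mm thick (top 213 mm up), two level arms on one axis 207 mm above the bench. Origin: on the bench, on the column's centre line; z up, y along the arms: broad rubber-covered arm towards -y, thin bare tape peg towards +y. Base plate: x -45 to 45, y -95 to 55 mm.
- broad_arm (a point): Middle of the broad arm's top (stand x 0, y -68, z 220 mm), where the headband's underside comes to rest. The black rubber sleeve is 26 mm thick and free from the column to y = -124 mm; there an end disc 42 mm across (8 mm proud of the sleeve all round) closes it; the arm ends at y = -133 mm.
- tape_peg (a point): Middle of the thin tape peg's top (stand x 0, y +49, z 213 mm). The peg is a bare steel rod 12 mm thick, free from the column to y = +89 mm, where a small disc 23 mm across stands 5.5 mm proud of it; the arm ends at y = +96 mm.
- tape_roll: Loose roll of masking tape, 105 mm outside, 24 mm wide, 0.08 kg, hole 68 mm across at its narrowest (ring 15 to 18 mm thick). Origin: centre of one flat face; its z axis is the roll's axis. It starts hanging by its hole on the broad arm, off or near the arm's middle. Pinch it across its 24 mm width at the top of the ring.
- tape_centre (a point): Centre of the tape roll (of its hole, halfway through its width): about 183 mm above the bench while it hangs on the broad arm, about 178 mm when it hangs on the thin peg.
- ear_defenders: Loose rigid ear defenders standing upright on two grey cups, headband up: 168 mm high, 195 mm wide, 0.16 to 0.3 kg. Origin: between the cups, level with their undersides; z up, x from cup to cup, y across the headband; both halves alike. Cups: 68 mm deep (y), 88 mm high, 47 to 94 mm either side of the middle.
- crown (a point): Middle of the headband's padded underside, 150 mm above the ear defenders' origin; it comes to rest on the broad arm. Here the band with its padding is 18 mm thick (top 168 mm above the origin) and 30 mm wide (y): pinch it across this width. The arch's inside drops about 8 mm at x = +-35 mm.
- lever_press: Fixed bystander: green lever press with base plate, column, overhanging head (top 254 mm up) and a lever with a ball (ball to 330 mm up), left of the stand; keep arm and gripper clear of it. Origin: on the bench, about the middle of its base; it reaches up to 120 mm from there.
- bench_hammer: Bystander: small hammer with wooden handle, 142 mm long, lying at the left front of the bench. Origin: middle of its underside.
- marker: Bystander: marker pen, 134 mm long, lying at the left. Origin: middle of its underside.
- parts_tin: Bystander: round white tin, 50 mm across, 21 mm high, at the right front. Origin: centre of its underside.
- loupe: Bystander: black eye loupe, 35 mm across, 34 mm high, at the right front. Origin: centre of its underside.
- tweezers: Bystander: steel tweezers, 124 mm long, lying at the right. Origin: middle of its underside.

How it is judged (in metres and radians):
On the way, in this order (a step that is already met when the one before it is completed fails the run):
1. the tape roll hangs on the thin peg and is let go (y of tape_centre in the frame of stand between 0.018 and 0.08 m and x of tape_centre in the frame of stand between -0.02 and 0.02 m and z of tape_centre in the frame of stand between 0.165 and 0.192 m and angle between the z axis of tape_roll and the y axis of stand, either way round below 0.3 rad and contact force between the fingers and tape_roll below 0.1 N and linear speed of tape_roll below 0.05 m/s), for 0.2 s.
2. the ear defenders hang by their headband across the broad arm and are let go (y of crown in the frame of stand between -0.113 and -0.022 m and x of crown in the frame of stand between -0.03 and 0.03 m and z of crown in the frame of stand between 0.21 and 0.2265 m and angle between the y axis of ear_defenders and the y axis of stand, either way round below 0.35 rad and angle between ear_defenders's own z axis and vertical below 0.3 rad and contact force between the fingers and ear_defenders below 0.1 N and linear speed of ear_defenders below 0.05 m/s), for 0.2 s.
At the end, for the whole second after the job is handed in: Tape roll hung on the thin peg between column and small disc (centre within 20 mm sideways, axis within 0.3 rad of the peg). Ear defenders hung across the broad arm between column and end disc (within 30 mm sideways, 0.35 rad of square, upright to 0.3 rad). Both let go, at rest (all of step 1 and all of step 2 and angular speed of each of tape_roll, ear_defenders below 0.5 rad/s); the robot touches nothing.
It fails at once if the ear defenders are tipped over (more than 1 rad) (angle between ear_defenders's own z axis and vertical above 1 rad).
It fails at once if the hammer, marker, white tin, loupe or tweezers on the bench are moved more than 30 mm (distance of any of bench_hammer, marker, parts_tin, loupe, tweezers from where it was at the start of the episode above 0.03 m).
It also fails if it takes over 61 s, if anything falls off the work surface, if the arm or the gripper's body presses on something with over 40 N, if the wrist force passes 120 N, or if a joint passes its speed limit or range.

ROBOT

A 6-joint arm with a two-finger parallel gripper is mounted at the origin on a cart in front of the work surface, level with it; the furniture and walls round the work are solid. World frame = base frame: x ahead of the robot, y to its left, z up, the work surface at z = 0. Lengths are in mm, angles in rad, forces in N, time in s.
With the tool pointing down it reaches from about 275 to 750 mm from the base axis. Payload 10.2 kg.
Tool frame: the origin (TCP) lies between the finger pads; the fingertips stand 17 mm ahead of it and the grasp point (between the pads) lies 2 mm behind it; y points along the fingers, x is the direction in which the jaws open and shut, and the axes are right-handed (so a half turn about y gives the same grasp; the last joint's range is limited). The gripper opens to 85 mm and grips with 20 to 120 N. Pads are 22 mm wide; open, the fingers measure 114 mm over their backs; the gripper's body (76 mm by 85 mm) begins 54 mm behind the grasp point. The pads swing forward as they close: fully open they stand 13 mm farther back than shut.
Start: joints at [1.037, 0.313, 1.498, -0, 1.331, -0.223], TCP at [160.569, 499.849, 248.294] pointing down, gripper open.
Joint ranges: [-2.94, 2.94], [-0.97, 2.17], [0.19, 2.56], [-1.23, 4.37], [0.02, 3.11], [-2.88, 2.88]. Speed limits (rad/s): [2.39, 2.39, 3.01, 3.14, 3.14, 3.14].

INTERFACE

Orientations are given as a unit quaternion [w, x, y, z].
In Python, from rig import ctrl gives the robot as it stands.
- The arm moves only by the tool jog_arm, never from a script. Its argument "targets" is a list of rows, each an object with "offset": the shift along the tool's x, y, z in m, a list of three; "yaw": the turn about the tool's y in rad. In form: [{"offset": [dx, dy, dz], "yaw": yaw}, ...]. A call has 1 to 12 rows; each row is the pose to reach, as a shift and turn from the pose measured when the call began, along the tool's axes at that moment; what a row does not reach only later rows make up. A row lasts 1/12 s, in which the tool goes at most 41.7 mm and 7.16 degrees, less where a joint would pass 70% of its speed; a pose out of reach is approached as far as the arm can. A call with a gripper value outside its range is refused whole. "fingers" is the finger opening in m, from 0 to 0.0854, set as the call begins (left out, the last holds). The fingers move at their own pace and stop on an object; "grip_force" is the grip in N (left out, the last holds). Time passes only in rows, so rows that repeat a pose let the fingers close. It gives the time, the measured TCP pose, the force and the opening at its end, in the units of the state.
- ctrl.sense(): the state, without advancing time (a new reading comes with each control period).
- ctrl.capture(name): name is "scene" or "top"; returns a dict with "img" (384x512x3 uint8, red, green, blue), "intrinsics" (3x3 intrinsics, pixels), "k1" (the pictures are not rectified: a ray, as slopes to the right and down, at radius r is drawn at 1 + k1 r^2 times it, then the intrinsics apply), "T" (4x4, takes a point from camera to world coordinates). Camera axes: x right, y up, looking along -z (the intrinsics and any distortion apply to the point x, -y, -z); pixel columns grow to the right and rows downward; lengths in mm; the calibration is good to about 2 mm. A picture is of the moment at which its call begins. There is no depth.
- ctrl.finish_job(): hands the job in, once; it reports no verdict.
Trained networks look in the newest picture that a camera, given by its name, has taken for a name from the list of things; names that differ only in an ending like _2 or _b are one class to them, and where a whole thing is asked for, a point or a joint stands for the part that bears it (a point fixed in the world has none). Each returns a list of dicts, best first, with "score" (0 to 1); they miss things now and then, are a little off and sometimes report something else, mostly with a low value. They report only what shows in the picture. A call takes as long as a camera call.
- ctrl.boxes_of(camera, target): "box" ([left, top, right, bottom] in pixels, round what is visible of it).
- ctrl.regions_of(camera, target): "region" (384x512 bool, what is visible of it) and "box" ([left, top, right, bottom] in pixels, round what is visible of it).
The state is a dict: "time_s": time; "joints": joint angles; "dq": joint speeds; "tau": joint torques, N m; "eef_pos": TCP position; "ee_rot": TCP orientation; "force": force on the tool from outside, world axes, zero at the start; "wrist_torque": the same for the moment, N m; "grip_width": opening from 0.0 (shut) to 1.0 (fully open).
Only numpy, scipy, OpenCV 4.12 (cv2) and the standard library are available. Lean on these libraries where they do the work, as an engineer would, in place of code of your own. Each camera call takes 0.05 s, during which the arm holds its last target.

## Working session

There is one attempt and no reset: what is moved stays moved. The work goes in short steps, Python scripts to look and compute and a tool call to move; the robot and the scene stay as the last step left them, time stands still between calls to the robot, and variables do not carry over. Pictures are saved under pics/ and viewed, and the job is handed in when it is done.

Besides the shell and the picture viewer there is one more tool, called after "Call:" in YAML: its name, and indented under it one key for each argument. jog_arm: Moves the arm, as the interface text tells. Its arguments: {"type":"object","properties":{"targets":{"type":"array"},"fingers":{"type":"number"},"grip_force":{"type":"number"}},"required":["targets"]}

```bash
mkdir -p pics; ls
cat > h.py <<'E'
import numpy as np, cv2
from rig import ctrl
def cap(n,save=None):
    c=ctrl.capture(n)
    if save: cv2.imwrite('pics/'+save+'.png',cv2.cvtColor(c['img'],cv2.COLOR_RGB2BGR))
    return c
def proj(c,P):
    P=np.atleast_2d(P).astype(float); T=np.array(c['T']); K=np.array(c['intrinsics'])
    q=(P-T[:3,3])@T[:3,:3]
    s=np.stack([q[:,0]/-q[:,2],-q[:,1]/-q[:,2]],1)
    r2=(s**2).sum(1,keepdims=True); s=s*(1+c['k1']*r2)
    return s@K[:2,:2].T+K[:2,2]
def ray(c,uv):
    T=np.array(c['T']); K=np.array(c['intrinsics'])
    uv=np.atleast_2d(uv).astype(float)
    d=(uv-K[:2,2])@np.linalg.inv(K[:2,:2]).T
    s=d.copy()
    for _ in range(30): s=d/(1+c['k1']*(s**2).sum(1,keepdims=True))
    v=np.stack([s[:,0],-s[:,1],-np.ones(len(s))],1)@T[:3,:3].T
    return T[:3,3],v/np.linalg.norm(v,axis=1,keepdims=True)
def onz(c,uv,z):
    o,v=ray(c,uv); return o+v*((z-o[2])/v[:,2:3])
def tri(c1,u1,c2,u2):
    o1,v1=ray(c1,u1);o2,v2=ray(c2,u2)
    A=np.stack([v1[0],-v2[0]],1); t=np.linalg.lstsq(A,o2-o1,rcond=None)[0]
    p,q=o1+t[0]*v1[0],o2+t[1]*v2[0]; return (p+q)/2,np.linalg.norm(p-q)
E
python3 - <<'E'
from h import *
for n in('scene','top'):
    c=cap(n,n+'0'); print(n,np.array(c['T']).round(2).tolist(),np.array(c['intrinsics']).round(1).tolist(),c['k1'])
    for t in('stand','tape_roll','ear_defenders','lever_press','bench_hammer','marker','parts_tin','loupe','tweezers'):
        print(t,[(np.round(b['box']).tolist(),round(b['score'],2)) for b in ctrl.boxes_of(n,t)[:2]])
s=ctrl.sense();print(s)
E
```

```text
pics
scene [[0.7, 0.49, -0.52, -66.74], [-0.71, 0.46, -0.52, -605.13], [-0.01, 0.74, 0.67, 936.07], [0.0, 0.0, 0.0, 1.0]] [[474.2, 0.0, 253.5], [0.0, 474.2, 192.7], [0.0, 0.0, 1.0]] -0.0792681317940318
stand [([251.0, 144.0, 334.0, 247.0], 0.92)]
tape_roll [([219.0, 213.0, 281.0, 300.0], 0.2)]
ear_defenders [([224.0, 214.0, 282.0, 299.0], 0.91)]
lever_press [([252.0, 141.0, 332.0, 246.0], 0.29)]
bench_hammer [([164.0, 198.0, 201.0, 221.0], 0.69), ([292.0, 166.0, 326.0, 204.0], 0.56)]
marker [([186.0, 194.0, 226.0, 211.0], 0.63)]
parts_tin [([306.0, 297.0, 327.0, 320.0], 0.92)]
loupe [([296.0, 315.0, 312.0, 338.0], 0.59), ([294.0, 163.0, 327.0, 205.0], 0.22)]
tweezers [([322.0, 288.0, 357.0, 298.0], 0.51)]
top [[0.0, 0.99, -0.13, 364.24], [-1.0, 0.0, 0.02, -0.12], [0.02, 0.13, 0.99, 1464.62], [0.0, 0.0, 0.0, 1.0]] [[431.2, 0.0, 258.9], [0.0, 431.2, 195.4], [0.0, 0.0, 1.0]] 0.030858748754881746
stand [([222.0, 158.0, 298.0, 187.0], 0.86), ([243.0, 207.0, 301.0, 246.0], 0.22)]
tape_roll [([274.0, 144.0, 284.0, 179.0], 0.58)]
ear_defenders [([240.0, 208.0, 299.0, 244.0], 0.62)]
lever_pre
[... 156 characters left out ...]
oupe []
tweezers []
{'time_s': 1.0, 'joints': array([ 1.03659722e+00,  3.12922364e-01,  1.49769263e+00, -3.04376106e-05,
        1.33099968e+00, -2.23368890e-01]), 'dq': array([ 3.80946482e-04,  1.28170474e-05, -1.56800580e-03,  1.01527855e-03,
        8.33603118e-04,  3.74575726e-04]), 'tau': array([-1.09521434e-04, -4.12178457e+01, -2.59896737e+01, -1.88784579e-04,
        6.07195434e-04,  1.65887752e-06]), 'eef_pos': array([160.57799653, 499.84827018, 248.28550324]), 'ee_rot': array([-0.5713546 ,  0.57137996,  0.41657762, -0.41658365]), 'force': array([-0.40165598, -0.01808236, -0.46704511]), 'wrist_torque': array([ 0.00147683, -0.02604282,  0.01297193]), 'grip_width': 1.0036824515870828}
```

View pictures.

Run:
```python
import cv2
a=cv2.imread('pics/scene0.png')[130:350,140:380]; cv2.imwrite('pics/s0c.png',cv2.resize(a,None,fx=3.2,fy=2.7,interpolation=cv2.INTER_CUBIC)[:, :800])
a=cv2.imread('pics/top0.png')[110:270,150:350]; cv2.imwrite('pics/t0c.png',cv2.resize(a,None,fx=3.7,fy=3.7,interpolation=cv2.INTER_CUBIC))
```

```text
(no output)
```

View pics/scene0.png

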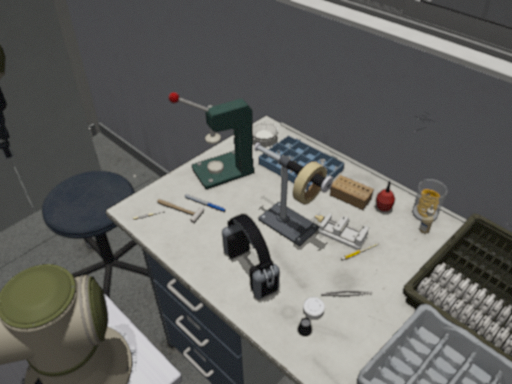

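View pics/s0c.png

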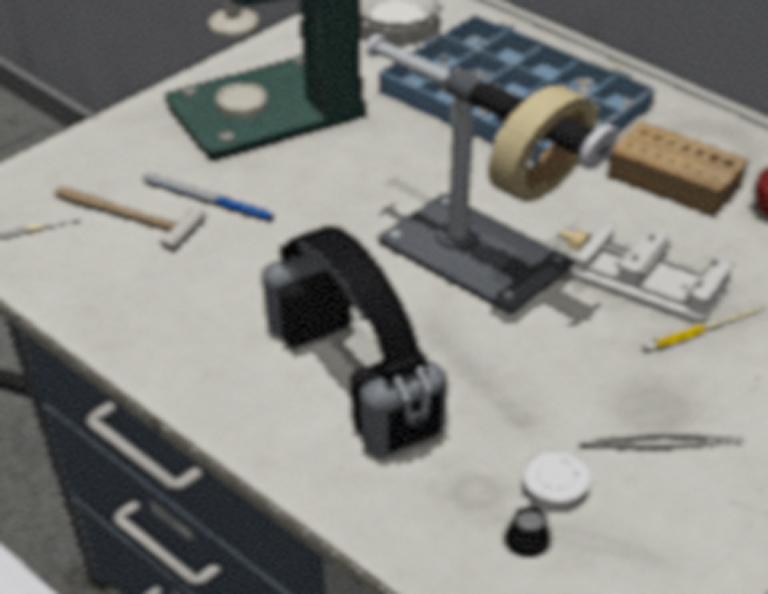

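View pics/t0c.png

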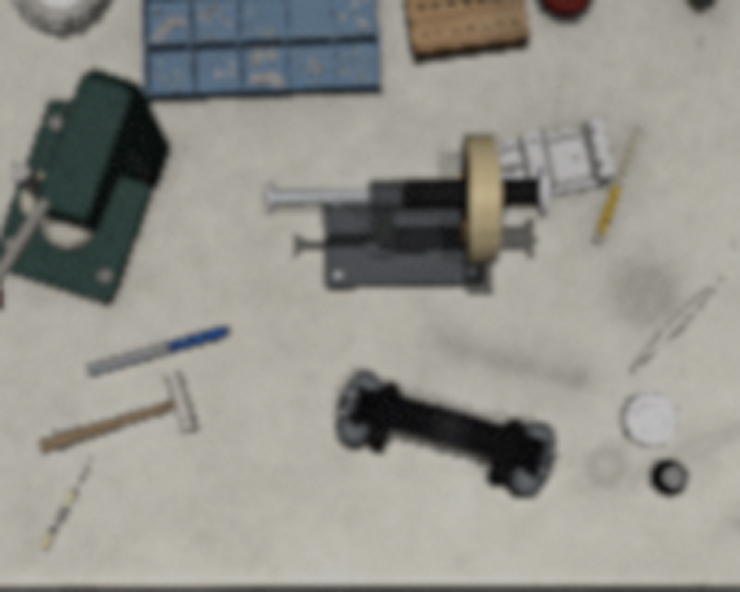

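Run:
```python
from h import *
from scipy.optimize import least_squares
cs=cap('scene');ct=cap('top')
S=lambda u,v:(140+u/3.2-.3,130+v/2.7-.3)
Tp=lambda u,v:(150+u/3.7-.4,110+v/3.7-.4)
obs=[(ct,Tp(268,196),(0,94,207)),(ct,Tp(544,193),(0,-131,207)),(ct,Tp(325,288),(-45,55,12)),(ct,Tp(490,290),(-45,-95,12)),
(cs,S(375,45),(0,94,207)),(cs,S(600,143),(0,-131,207)),(cs,S(380,236),(-45,55,12)),(cs,S(447,194),(45,55,12)),(cs,S(572,260),(45,-95,12)),(cs,S(510,306),(-45,-95,12))]
def w(p,P): 
    c,s=np.cos(p[2]),np.sin(p[2]); return np.array([p[0]+c*P[0]-s*P[1],p[1]+s*P[0]+c*P[1],P[2]])
f=lambda p:np.concatenate([proj(c,w(p,P))[0]-u for c,u,P in obs])
r=least_squares(f,[450,0,0],loss='soft_l1',x_scale=[10,10,.1]);print('stand',r.x);print(f(r.x).reshape(-1,2).round(1))
for c,n in((cs,'scene'),(ct,'top')):
    for t in('ear_defenders','tape_roll'):
        for g in ctrl.regions_of(n,t)[:1]:
            m=np.array(g['region']).astype(np.uint8);print(n,t,g['score'],g['box'],m.sum(),cv2.minAreaRect(cv2.findNonZero(m)))
# ear: cups tops edges in top image
for z in(88,168): print(z,[onz(ct,Tp(*u),z)[0].round(1).tolist() for u in((360,408),(525,458),(443,423))])
print('tape top',[onz(ct,Tp(*u),z)[0].round(1).tolist() for u,z in(((483,138),183),((486,259),183),((465,190),235),((502,190),235))])
# tape triangulate centre: hole silhouettes
print(ctrl.sense()['time_s'])
```

```text
stand [ 6.27991165e+02 -1.48964273e+01  1.73525457e-02]
[[ 0.1 -0.3]
 [ 1.2 -0.4]
 [-0.3 -0.6]
 [-0.9 -1.7]
 [-0.4  0.2]
 [ 0.2  3.4]
 [-2.  -0.2]
 [-1.3 -1.2]
 [ 1.7  0.3]
 [-0.3  1.9]]
scene ear_defenders 0.58 [224.1, 213.6, 280.1, 299.2] 2617 ((250.938232421875, 255.60113525390625), (86.60183715820312, 42.505916595458984), 57.9946174621582)
scene tape_roll 0.63 [292.3, 166.0, 328.4, 205.8] 848 ((308.20001220703125, 182.10000610351562), (27.280027389526367, 43.826927185058594), 26.56505012512207)
top ear_defenders 0.75 [243.5, 209.8, 300.2, 244.4] 924 ((269.595703125, 227.17599487304688), (60.61428451538086, 21.839452743530273), 16.46001434326172)
top tape_roll 0.69 [271.0, 146.3, 285.5, 180.8] 317 ((279.0, 163.5), (33.0, 10.0), 90.0)
88 [[464.1, 5.4, 88.0], [421.3, -136.9, 88.0], [451.3, -66.2, 88.0]]
168 [[458.3, 5.1, 168.0], [418.0, -128.9, 168.0], [446.2, -62.4, 168.0]]
tape top [[679.9, -95.3, 183.0], [579.0, -97.1, 183.0], [625.2, -77.0, 235.0], [625.3, -106.2, 235.0]]
1.3
```

```bash
cat >> h.py <<'E'
def W(p,P):
    P=np.atleast_2d(P).astype(float); c,s=np.cos(p[2]),np.sin(p[2])
    return np.stack([p[0]+c*P[:,0]-s*P[:,1],p[1]+s*P[:,0]+c*P[:,1],P[:,2]],1)
def circ(y,r,z0=207,x0=0):
    a=np.linspace(0,2*np.pi,40); return np.stack([x0+r*np.cos(a),a*0+y,z0+r*np.sin(a)],1)
def box(x0,x1,y0,y1,z): return np.array([(x0,y0,z),(x1,y0,z),(x1,y1,z),(x0,y1,z),(x0,y0,z)])
def stand_lines(): return [box(-45,45,-95,55,12),circ(-133,21),circ(-124,21),circ(96,11.5),circ(89,11.5),circ(-124,13),np.array([(-9,-9,213),(-9,9,213),(9,9,213),(9,-9,213),(-9,-9,213)])]
def ed_lines():
    L=[]
    for s in(1,-1):
        for z in(0,88): L.append(box(min(s*47,s*94),max(s*47,s*94),-34,34,z))
    L.append(box(-30,30,-15,15,166)); return L
def tape_lines(y,z): return [circ(y-12,52.5,z),circ(y+12,52.5,z),circ(y-12,34,z),circ(y+12,34,z)]
def draw(c,items,name,roi,f=4):
    x0,y0,x1,y1=roi
    im=cv2.cvtColor(c['img'],cv2.COLOR_RGB2BGR)[y0:y1,x0:x1]
    im=cv2.resize(im,None,fx=f,fy=f,interpolation=cv2.INTER_CUBIC)
    for p,L,col in items:
        for l in L:
            uv=(proj(c,W(p,l))-[x0,y0]+.5)*f-.5
            cv2.polylines(im,[np.round(uv).astype(np.int32)],False,col,1,cv2.LINE_AA)
    cv2.imwrite('pics/'+name+'.png',im)
E
python3 - <<'E'
from h import *
cs=cap('scene');ct=cap('top')
st=[628,-15,.0174]; ed=[446,-64,-.285]
it=[(st,stand_lines(),(0,0,255)),(st,tape_lines(-77,183),(0,255,0)),(ed,[W([0,0,np.pi/2],l) for l in ed_lines()],(255,255,0))]
draw(cs,it,'s1',(220,135,370,310),3.4); draw(ct,it,'t1',(215,135,315,255),5)
E
```

```text
(no output)
```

View pics/s1.png

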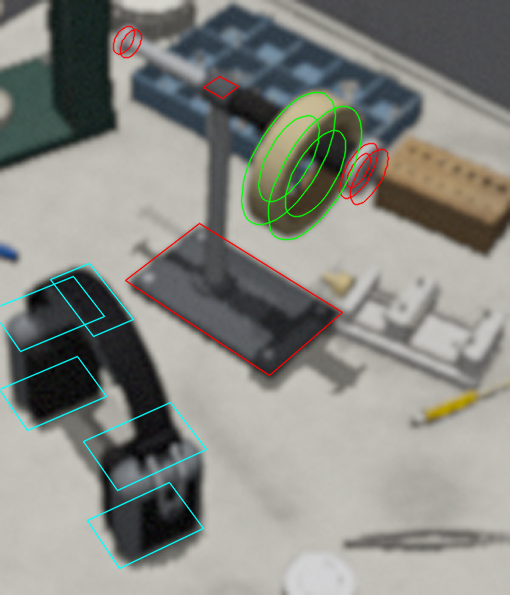

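View pics/t1.png

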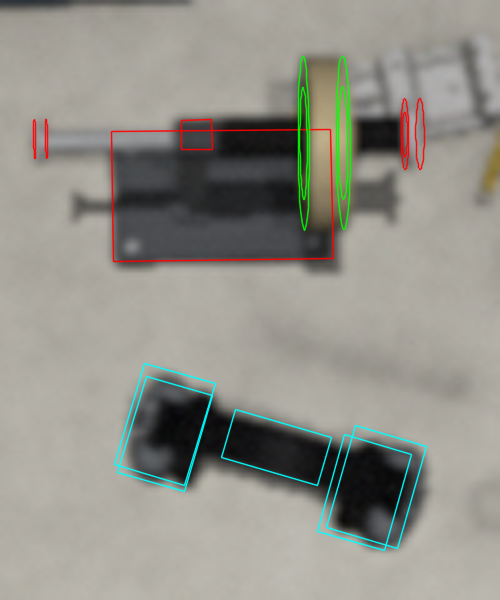

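Run:
```python
from h import *
cs=cap('scene');ct=cap('top')
st=[627,-12,.012]; 
it=[(st,stand_lines(),(0,0,255)),(st,tape_lines(-75,183),(0,255,0))]
draw(cs,it,'s2',(245,140,345,220),7); draw(ct,it,'t2',(215,140,305,195),8)
draw(cs,[],'s2n',(245,140,345,220),7)
a=cv2.imread('pics/s2.png');b=cv2.imread('pics/s2n.png');cv2.imwrite('pics/s2c.png',cv2.resize(np.vstack([a,b])[:, :],None,fx=.53,fy=.53))
```

```text
(no output)
```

View pics/s2.png

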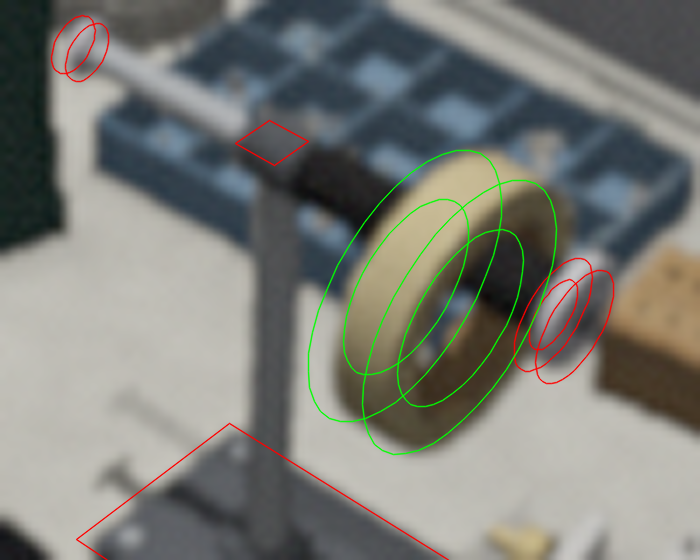

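View pics/t2.png

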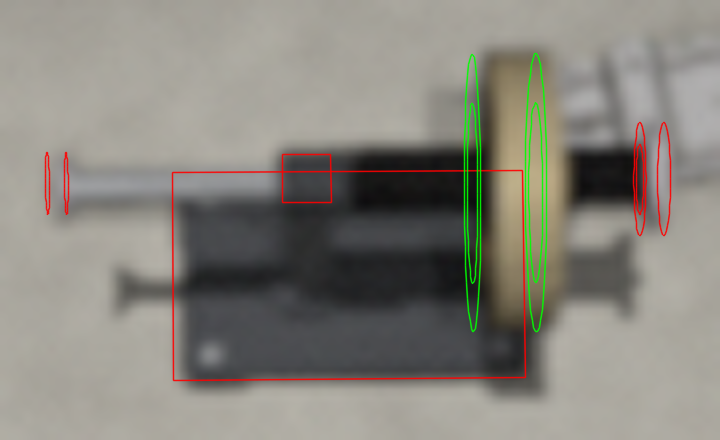

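Run:
```python
from h import *
from scipy.optimize import least_squares
cs=cap('scene');ct=cap('top')
draw(cs,[],'s3',(250,190,330,250),9);draw(ct,[],'t3',(215,140,305,195),8)
a=np.hstack([cs['img'][140:165,250:275],cs['img'][165:190,312:337]]);b=np.hstack([ct['img'][150:175,216:241],ct['img'][150:175,285:310]])
cv2.imwrite('pics/z3.png',cv2.cvtColor(cv2.resize(np.vstack([a,b]),None,fx=12,fy=12,interpolation=cv2.INTER_CUBIC),cv2.COLOR_RGB2BGR))
```

```text
(no output)
```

View pics/z3.png

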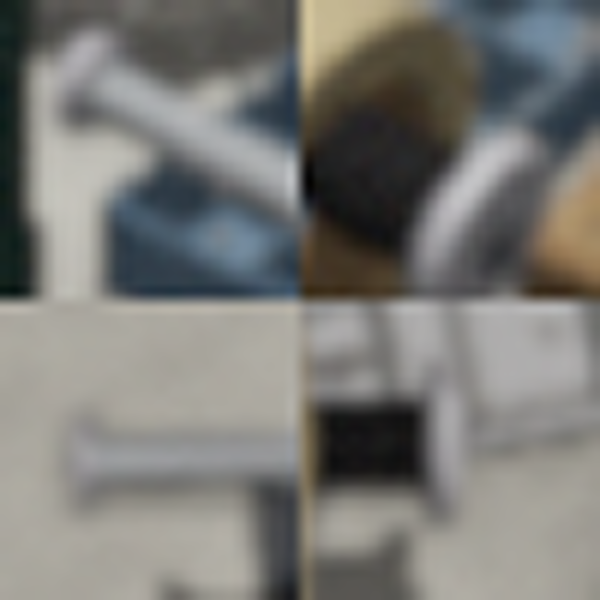

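View pics/s3.png

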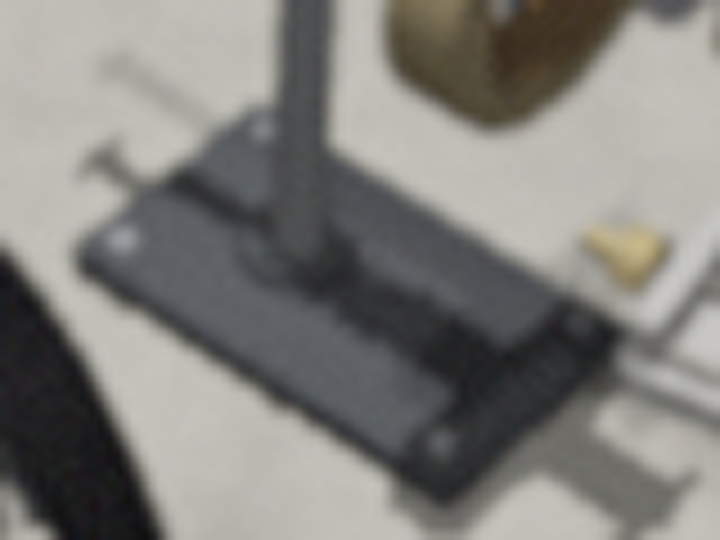

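View pics/t3.png

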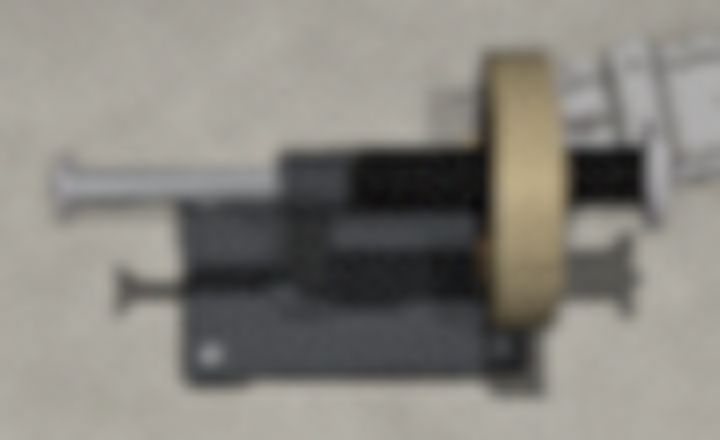

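Run:
```python
from h import *
from scipy.optimize import least_squares
cs=cap('scene');ct=cap('top')
A=lambda u,v:(250+u/9-.5,190+v/9-.5)
B=lambda u,v:(215+u/8-.5,140+v/8-.5)
obs=[(ct,B(61,186),(0,92.5,207)),(ct,B(656,181),(0,-128.5,207)),(ct,B(187,380),(-45,55,6)),(ct,B(183,205),(45,55,12)),(ct,B(530,377),(-45,-95,6)),
(cs,(257,145.8),(0,92.5,207)),(cs,(326.1,182.4),(0,-128.5,207)),(cs,A(78,252),(-45,55,8)),(cs,A(255,108),(45,55,12)),(cs,A(622,330),(45,-95,9)),(cs,A(440,500),(-45,-95,4)),]
f=lambda p:np.concatenate([proj(c,W(p,P))[0]-u for c,u,P in obs])
r=least_squares(f,[627,-12,0],loss='soft_l1',x_scale=[10,10,.1]);print('stand',r.x);print(f(r.x).reshape(-1,2).round(1))
for i,j in((0,5),(1,6)): print(tri(ct,obs[i][1],cs,obs[j][1]))
st=r.x
it=[(st,stand_lines(),(0,0,255)),(st,tape_lines(-79,183),(0,255,0))]
draw(cs,it,'s4',(245,140,345,220),7); draw(ct,it,'t4',(215,140,305,195),8)
```

```text
stand [ 6.28019744e+02 -1.37054373e+01  2.04405722e-02]
[[ 0.1 -0.4]
 [ 0.  -0.9]
 [-1.   0.2]
 [-0.9 -4.2]
 [-0.  -0.2]
 [-0.5  0.9]
 [ 0.2  2.9]
 [-2.1  0.3]
 [-0.1 -1.4]
 [ 1.2  0.6]
 [ 0.   1.6]]
(array([625.13749924,  77.91686639, 210.54273543]), np.float64(2.6284317514198263))
(array([ 626.6603231 , -141.81938546,  217.79580794]), np.float64(2.88098876936772))
```

View pics/s4.png

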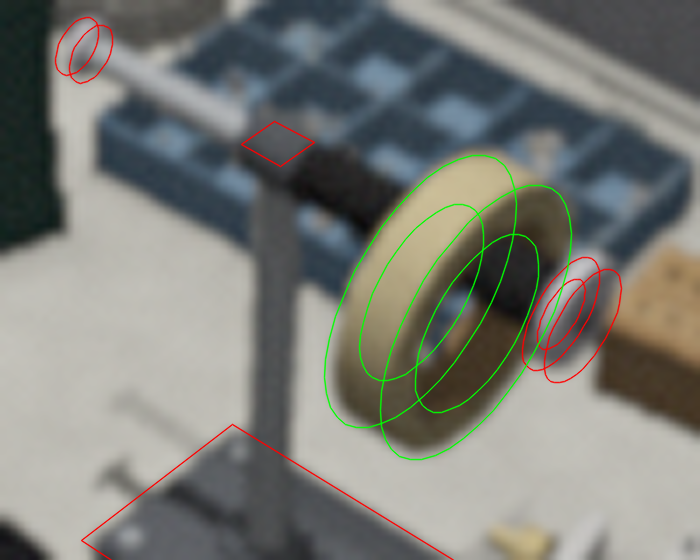

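View pics/t4.png

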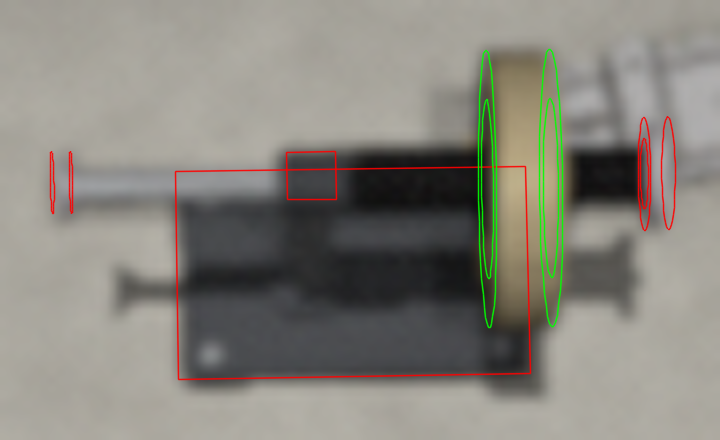

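```bash
cat >> h.py <<'E'
from scipy.spatial.transform import Rotation as R
def off(target,ang=None):
    """offset in m in current tool axes to world target TCP (mm); ang: wanted world heading of tool x (rad, mod pi)"""
    s=ctrl.sense(); q=s['ee_rot']; M=R.from_quat([q[1],q[2],q[3],q[0]])
    o=M.inv().apply(np.array(target,float)-s['eef_pos'])/1000
    h=M.as_matrix()[:,0]; cur=np.arctan2(h[1],h[0])
    print('t',round(s['time_s'],2),'pos',s['eef_pos'].round(1),'head',round(cur,4),'j',s['joints'].round(2),'F',s['force'].round(1),'g',round(s['grip_width'],3))
    print('offset',o.round(4),'tooly',M.as_matrix()[:,1].round(3),end=' ')
    if ang is not None:
        d=(ang-cur+np.pi/2)%np.pi-np.pi/2
        print('yaw',round(-d*1,4),'or',round(-(d-np.sign(d)*np.pi),4),end='')  # tool y down -> sign flipped
    print()
E
python3 - <<'E'
from h import *
ct=cap('top')
off([400,0,340],np.pi/2+.015)
off([628,-92,310],np.pi/2+.015)
for z in (0,254): print(z,onz(ct,[[195.4,150.5],[175,150],[150,190]],z).round(0).tolist())
E
```

```text
t 1.75 pos [160.6 499.9 248.3] head 1.2601 j [ 1.04  0.31  1.5  -0.    1.33 -0.22] F [ 0.7 -0.4 -0.3] g 0.998
offset [-0.4027 -0.0917 -0.3808] tooly [ 0.  0. -1.] yaw -0.3257 or 2.8158
t 1.75 pos [160.6 499.9 248.3] head 1.2601 j [ 1.04  0.31  1.5  -0.    1.33 -0.22] F [ 0.7 -0.4 -0.3] g 0.998
offset [-0.4206 -0.0617 -0.626 ] tooly [ 0.  0. -1.] yaw -0.3257 or 2.8158
0 [[710.0, 185.0, 0.0], [712.0, 255.0, 0.0], [572.0, 336.0, 0.0]]
254 [[650.0, 153.0, 254.0], [651.0, 211.0, 254.0], [536.0, 278.0, 254.0]]
```

Call:
jog_arm:
  targets:
    - {"offset": [-0.05, -0.09, -0.05], "yaw": -0.1}
    - {"offset": [-0.1, -0.092, -0.1], "yaw": -0.2}
    - {"offset": [-0.4, -0.092, -0.38], "yaw": -0.326}
    - {"offset": [-0.4, -0.092, -0.38], "yaw": -0.326}
    - {"offset": [-0.4, -0.092, -0.38], "yaw": -0.326}
    - {"offset": [-0.4, -0.092, -0.38], "yaw": -0.326}
    - {"offset": [-0.4, -0.092, -0.38], "yaw": -0.326}
    - {"offset": [-0.4, -0.092, -0.38], "yaw": -0.326}
    - {"offset": [-0.4, -0.092, -0.38], "yaw": -0.326}
    - {"offset": [-0.4, -0.092, -0.38], "yaw": -0.326}
    - {"offset": [-0.4, -0.092, -0.38], "yaw": -0.326}
    - {"offset": [-0.4, -0.092, -0.38], "yaw": -0.326}
  fingers: 0.05

```text
time_s: 2.75
eef_pos: [366.5, 71.5, 334.3]
ee_rot: [-0.496, 0.496, 0.504, -0.503]
force: [0.7, 1.5, 0.9]
grip_width: 0.59
```

Run:
```python
from h import *
off([628,-92,310],np.pi/2+.015)
```

```text
t 2.75 pos [366.5  71.5 334.3] head 1.5858 j [-0.12 -0.09  1.73  0.    1.5  -1.71] F [0.7 1.5 0.9] g 0.59
offset [-0.1674  0.0246 -0.259 ] tooly [ 0.001 -0.    -1.   ] yaw 0.0 or -3.1416
```

Call:
jog_arm:
  targets:
    - {"offset": [-0.167, 0.025, -0.259], "yaw": 0}
    - {"offset": [-0.167, 0.025, -0.259], "yaw": 0}
    - {"offset": [-0.167, 0.025, -0.259], "yaw": 0}
    - {"offset": [-0.167, 0.025, -0.259], "yaw": 0}
    - {"offset": [-0.167, 0.025, -0.259], "yaw": 0}
    - {"offset": [-0.167, 0.025, -0.259], "yaw": 0}
    - {"offset": [-0.167, 0.025, -0.259], "yaw": 0}
    - {"offset": [-0.167, 0.025, -0.259], "yaw": 0}
    - {"offset": [-0.167, 0.025, -0.259], "yaw": 0}
    - {"offset": [-0.167, 0.025, -0.259], "yaw": 0}
    - {"offset": [-0.167, 0.025, -0.259], "yaw": 0}

```text
time_s: 3.67
eef_pos: [627.5, -91.0, 309.9]
ee_rot: [-0.496, 0.496, 0.504, -0.504]
force: [0.0, 0.4, -0.1]
grip_width: 0.587
```

Run:
```python
from h import *
cs=cap('scene');ct=cap('top')
off([628,-92,240],np.pi/2+.015)
draw(cs,[],'s5',(240,110,350,220),5); draw(ct,[],'t5',(215,120,325,200),6)
```

```text
t 3.77 pos [627.4 -90.8 310.6] head 1.5866 j [-0.33  0.54  1.01  0.    1.59 -1.91] F [-0.4 -0.1  0.2] g 0.584
offset [-0.0012  0.0706 -0.0004] tooly [ 0.002 -0.    -1.   ] yaw 0.0008 or -3.1408
```

View pics/s5.png

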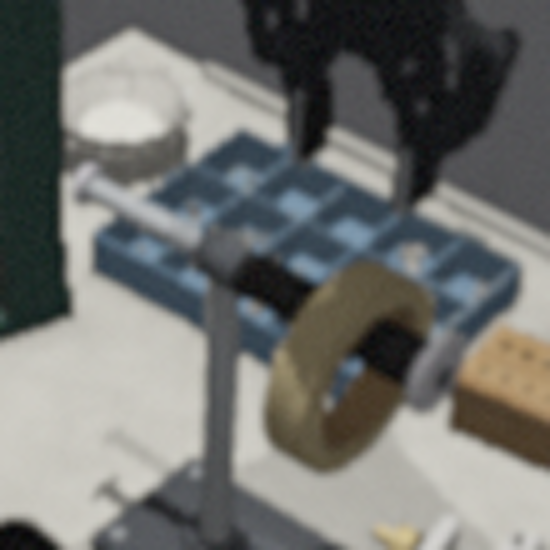

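View pics/t5.png

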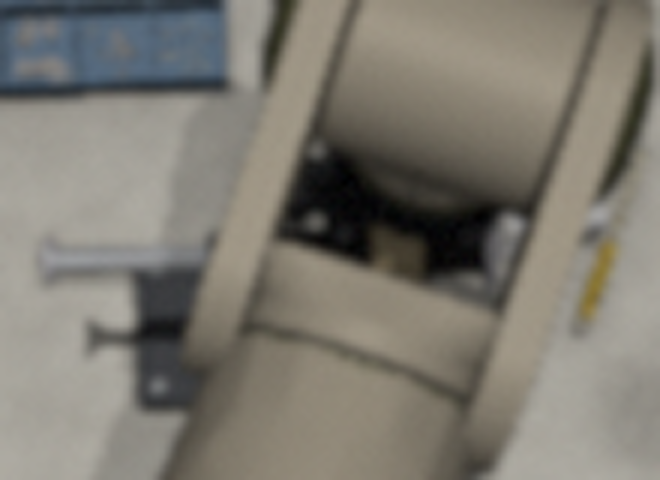

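Run:
```python
from h import *
cs=cap('scene')
p=ctrl.sense()['eef_pos']
for z in(17,12,8): print(z,[((proj(cs,p+[0,dy,-z])[0]-[240,110]+.5)*5).round(0).tolist() for dy in(-25,25,-37,37)])
```

```text
17 [[399.0, 209.0], [313.0, 163.0], [421.0, 220.0], [293.0, 152.0]]
12 [[400.0, 200.0], [314.0, 154.0], [422.0, 211.0], [293.0, 143.0]]
8 [[401.0, 193.0], [314.0, 147.0], [422.0, 204.0], [294.0, 136.0]]
```

Call:
jog_arm:
  targets:
    - {"offset": [-0.001, 0.035, 0], "yaw": 0}
    - {"offset": [-0.001, 0.06, 0], "yaw": 0}
    - {"offset": [-0.001, 0.0715, 0], "yaw": 0}
    - {"offset": [-0.001, 0.0715, 0], "yaw": 0}
    - {"offset": [-0.001, 0.0715, 0], "yaw": 0}

```text
time_s: 4.23
eef_pos: [627.5, -91.5, 240.0]
ee_rot: [-0.495, 0.497, 0.505, -0.503]
force: [0.2, 0.1, 0.3]
grip_width: 0.582
```

Run:
```python
from h import *
cs=cap('scene')
off([628,-92,240],np.pi/2+.015)
draw(cs,[],'s6',(260,130,350,220),7)
```

```text
t 4.28 pos [627.8 -91.7 240.8] head 1.5869 j [-0.33  0.56  1.15  0.    1.43 -1.92] F [ 0.7  0.5 -0.1] g 0.587
offset [-0.0003  0.0008 -0.0002] tooly [ 0.004 -0.001 -1.   ] yaw 0.0011 or -3.1405
```

View pics/s6.png

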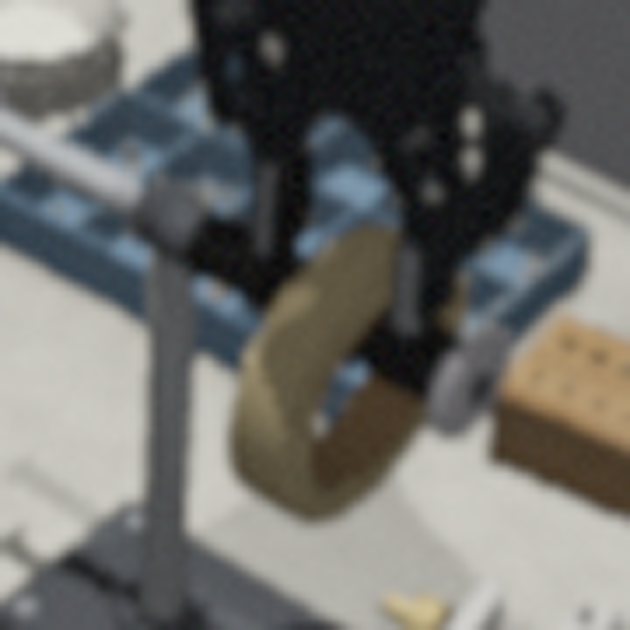

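Fingers straddle the ring, left finger at (268,240), right at (408,290), tips above the sleeve. Close.

Call:
jog_arm:
  targets:
    - {"offset": [0, 0.001, 0], "yaw": 0}
    - {"offset": [0, 0.001, 0], "yaw": 0}
    - {"offset": [0, 0.001, 0], "yaw": 0}
    - {"offset": [0, 0.001, 0], "yaw": 0}
    - {"offset": [0, 0.001, 0], "yaw": 0}
    - {"offset": [0, 0.001, 0], "yaw": 0}
    - {"offset": [0, 0.001, 0], "yaw": 0}
    - {"offset": [0, 0.001, 0], "yaw": 0}
  fingers: 0.01
  grip_force: 35

```text
time_s: 4.95
eef_pos: [628.1, -91.6, 241.3]
ee_rot: [-0.494, 0.498, 0.505, -0.503]
force: [-1.2, 0.8, 6.4]
grip_width: 0.268
```

Run:
```python
from h import *
cs=cap('scene')
off([628,-92,240],np.pi/2+.015)
draw(cs,[],'s7',(260,130,350,220),7)
```

```text
t 5.0 pos [628.1 -91.6 241.3] head 1.5869 j [-0.33  0.56  1.15  0.    1.43 -1.92] F [0.2 1.  6.5] g 0.266
offset [-0.0003  0.0013  0.0001] tooly [ 0.007 -0.002 -1.   ] yaw 0.0011 or -3.1405
```

View pics/s7.png

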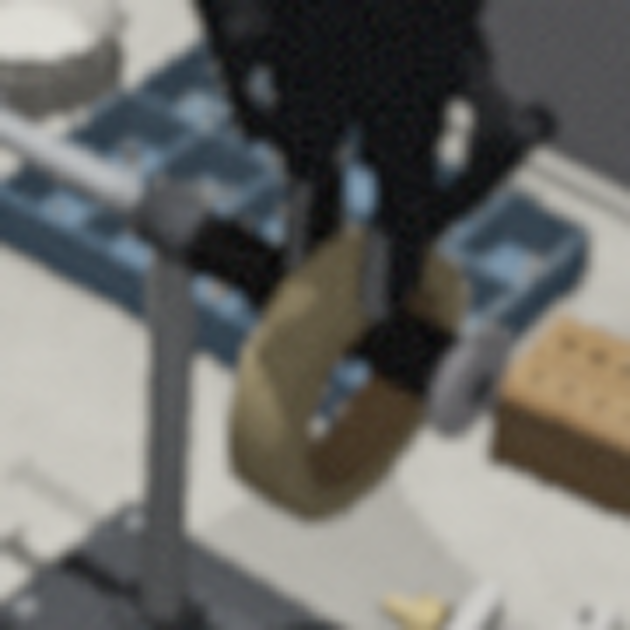

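Call:
jog_arm:
  targets:
    - {"offset": [0, -0.008, 0], "yaw": 0}
    - {"offset": [0, -0.016, 0], "yaw": 0}
    - {"offset": [0, -0.023, 0], "yaw": 0}
    - {"offset": [0, -0.023, 0], "yaw": 0}
    - {"offset": [0, -0.023, 0], "yaw": 0}

```text
time_s: 5.42
eef_pos: [628.1, -91.6, 264.8]
ee_rot: [-0.494, 0.498, 0.505, -0.503]
force: [0.3, 0.5, -1.3]
grip_width: 0.268
```

Run:
```python
from h import *
cs=cap('scene')
off([629,-190,265],np.pi/2+.015)
draw(cs,[],'s8',(260,130,350,220),7)
```

```text
t 5.47 pos [627.9 -91.6 264.1] head 1.5869 j [-0.33  0.55  1.11  0.    1.48 -1.92] F [ 0.1  0.2 -0.8] g 0.267
offset [-0.0984 -0.0007  0.0005] tooly [ 0.006 -0.002 -1.   ] yaw 0.0011 or -3.1405
```

View pics/s8.png

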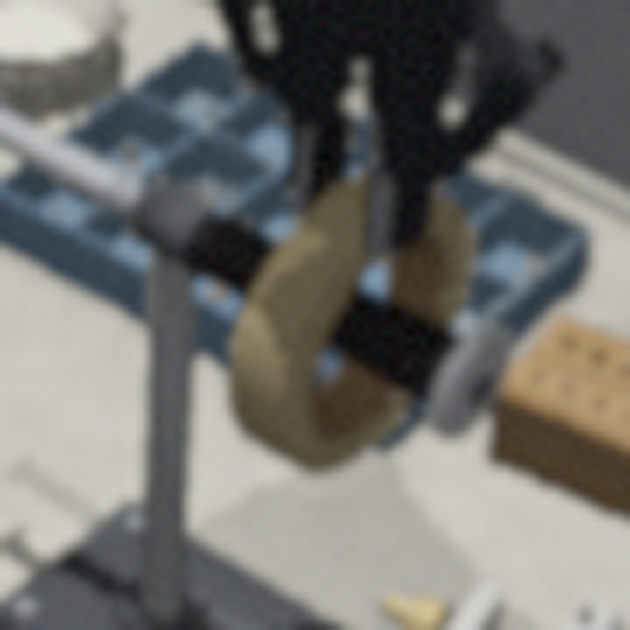

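Call:
jog_arm:
  targets:
    - {"offset": [-0.01, 0, 0], "yaw": 0}
    - {"offset": [-0.025, 0, 0], "yaw": 0}
    - {"offset": [-0.04, 0, 0], "yaw": 0}
    - {"offset": [-0.055, 0, 0], "yaw": 0}
    - {"offset": [-0.07, 0, 0], "yaw": 0}
    - {"offset": [-0.085, 0, 0], "yaw": 0}
    - {"offset": [-0.1, 0, 0], "yaw": 0}
    - {"offset": [-0.1, 0, 0], "yaw": 0}

```text
time_s: 6.13
eef_pos: [629.2, -195.1, 263.9]
ee_rot: [-0.495, 0.499, 0.504, -0.502]
force: [0.5, 0.3, -0.8]
grip_width: 0.265
```

Run:
```python
from h import *
cs=cap('scene')
off([629,-190,365],np.pi/2+.015)
draw(cs,[],'s9',(260,130,370,220),7)
```

```text
t 6.18 pos [ 629.3 -193.4  263.9] head 1.5848 j [-0.48  0.61  1.01  0.    1.52 -2.06] F [-0.3  0.  -0.5] g 0.268
offset [ 0.0032 -0.1011 -0.0003] tooly [ 0.006 -0.001 -1.   ] yaw -0.0009 or 3.1406
```

View pics/s9.png

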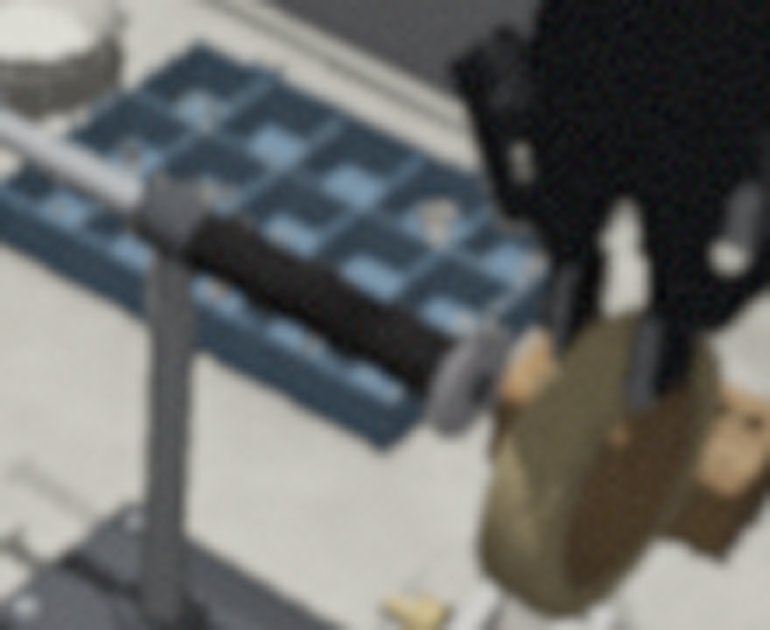

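Call:
jog_arm:
  targets:
    - {"offset": [0, -0.035, 0], "yaw": 0}
    - {"offset": [0, -0.07, 0], "yaw": 0}
    - {"offset": [0, -0.1, 0], "yaw": 0}
    - {"offset": [0.03, -0.106, 0], "yaw": 0}
    - {"offset": [0.065, -0.106, 0], "yaw": 0}
    - {"offset": [0.1, -0.106, 0], "yaw": 0}
    - {"offset": [0.135, -0.106, 0], "yaw": 0}
    - {"offset": [0.17, -0.106, 0], "yaw": 0}
    - {"offset": [0.205, -0.106, 0], "yaw": 0}
    - {"offset": [0.24, -0.106, 0], "yaw": 0}
    - {"offset": [0.275, -0.106, 0], "yaw": 0}
    - {"offset": [0.302, -0.106, 0], "yaw": 0}

```text
time_s: 7.18
eef_pos: [623.8, 112.1, 369.8]
ee_rot: [-0.494, 0.498, 0.505, -0.503]
force: [-0.3, -0.3, -0.5]
grip_width: 0.268
```

Call:
jog_arm:
  targets:
    - {"offset": [0, 0, 0], "yaw": 0}
    - {"offset": [0, 0, 0], "yaw": 0}

```text
time_s: 7.35
eef_pos: [623.4, 114.2, 369.9]
ee_rot: [-0.493, 0.497, 0.506, -0.504]
force: [0.1, 0.0, -1.2]
grip_width: 0.268
```

Run:
```python
from h import *
cs=cap('scene');ct=cap('top')
off([627,108,258],np.pi/2+.015)
draw(cs,[],'s10',(200,80,310,200),5);draw(ct,[],'t10',(170,100,310,210),5)
```

```text
t 7.45 pos [623.8 111.7 369.8] head 1.5871 j [-0.01  0.53  0.87 -0.    1.73 -1.59] F [-0.4 -0.6 -0.4] g 0.263
offset [-0.0036  0.1118 -0.0025] tooly [ 0.006 -0.001 -1.   ] yaw 0.0013 or -3.1403
```

View pics/s10.png

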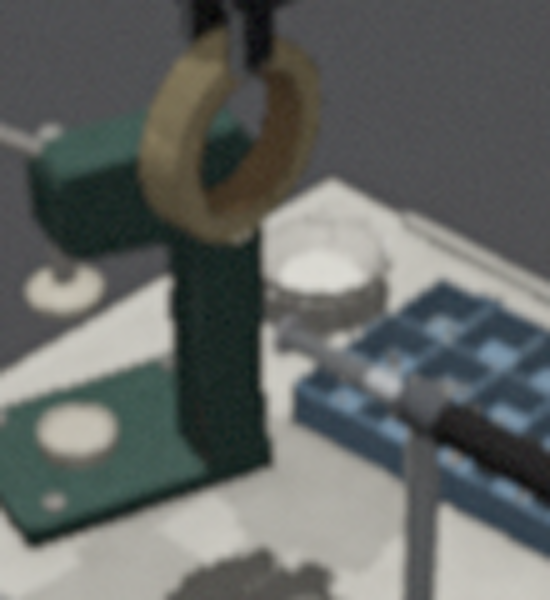

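View pics/t10.png

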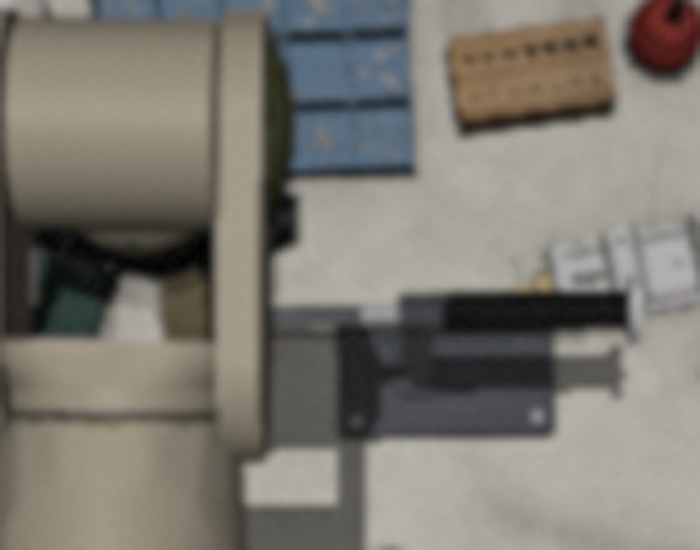

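Run:
```python
from h import *
cs=cap('scene')
print(onz(cs,[[174,98],[210,110]],318).round(0), onz(cs,[[210,110],[251,122]],254).round(0))
```

```text
[[525. 267. 318.]
 [549. 159. 318.]] [[613. 238. 254.]
 [647. 118. 254.]]
```

Call:
jog_arm:
  targets:
    - {"offset": [-0.002, 0.025, -0.003], "yaw": 0}
    - {"offset": [-0.002, 0.05, -0.003], "yaw": 0}
    - {"offset": [-0.002, 0.075, -0.003], "yaw": 0}
    - {"offset": [-0.002, 0.1, -0.003], "yaw": 0}
    - {"offset": [-0.002, 0.112, -0.003], "yaw": 0}
    - {"offset": [-0.002, 0.112, -0.003], "yaw": 0}
    - {"offset": [-0.002, 0.112, -0.003], "yaw": 0}

```text
time_s: 8.08
eef_pos: [627.7, 108.1, 258.1]
ee_rot: [-0.495, 0.498, 0.505, -0.502]
force: [-0.5, -0.7, -0.5]
grip_width: 0.266
```

Run:
```python
from h import *
cs=cap('scene')
off([627,35,258],np.pi/2+.015)
draw(cs,[],'s11',(220,110,310,200),7)
```

```text
t 8.13 pos [628.  108.3 259. ] head 1.5851 j [-0.01  0.56  1.11 -0.    1.47 -1.6 ] F [-0.4  0.4  1.2] g 0.269
offset [-0.0733  0.0011  0.0021] tooly [ 0.008 -0.001 -1.   ] yaw -0.0007 or 3.1409
```

View pics/s11.png

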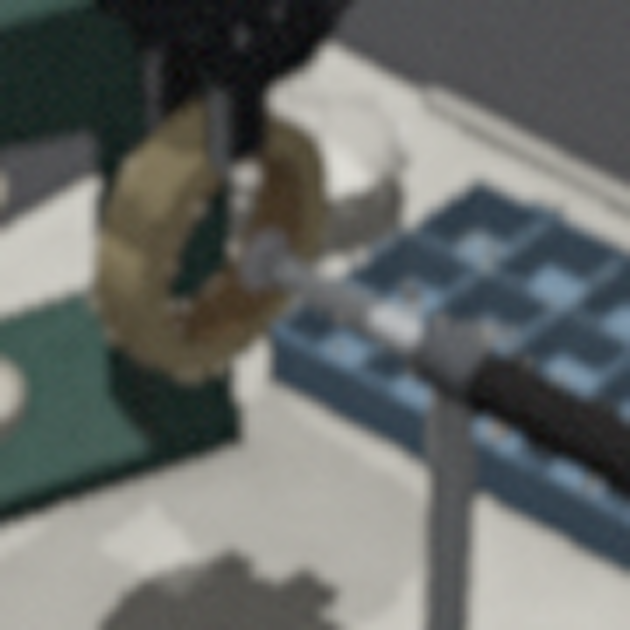

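Call:
jog_arm:
  targets:
    - {"offset": [-0.012, 0, 0], "yaw": 0}
    - {"offset": [-0.025, 0, 0], "yaw": 0}
    - {"offset": [-0.038, 0, 0], "yaw": 0}
    - {"offset": [-0.051, 0, 0], "yaw": 0}
    - {"offset": [-0.064, 0, 0], "yaw": 0}
    - {"offset": [-0.073, 0, 0], "yaw": 0}
    - {"offset": [-0.073, 0, 0], "yaw": 0}

```text
time_s: 8.72
eef_pos: [629.2, 33.0, 259.1]
ee_rot: [-0.495, 0.499, 0.505, -0.501]
force: [0.2, 0.0, -1.3]
grip_width: 0.268
```

Run:
```python
from h import *
cs=cap('scene')
off([627,35,237],np.pi/2+.015)
draw(cs,[],'s12',(220,110,310,200),7)
```

```text
t 8.77 pos [629.1  34.3 259.1] head 1.5836 j [-0.13  0.54  1.13  0.    1.46 -1.71] F [-0.1 -0.1 -1. ] g 0.264
offset [0.0008 0.0221 0.0023] tooly [ 0.008 -0.001 -1.   ] yaw -0.0022 or 3.1394
```

View pics/s12.png

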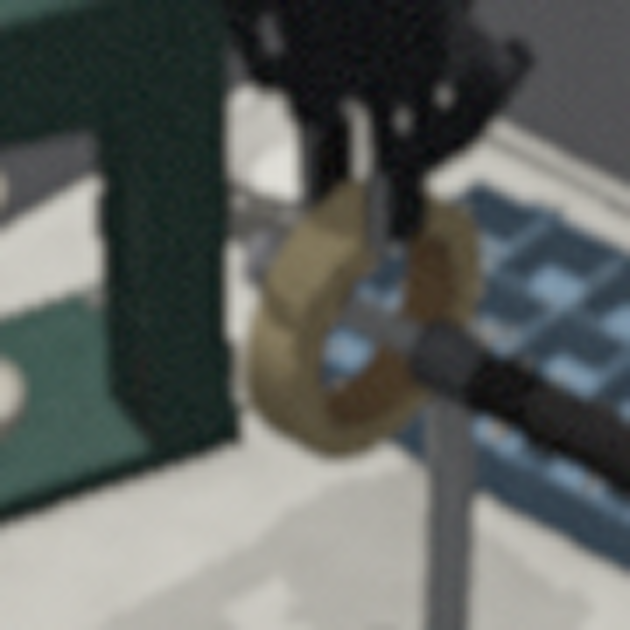

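Call:
jog_arm:
  targets:
    - {"offset": [0.001, 0.008, 0.002], "yaw": 0}
    - {"offset": [0.001, 0.014, 0.002], "yaw": 0}
    - {"offset": [0.001, 0.019, 0.002], "yaw": 0}
    - {"offset": [0.001, 0.021, 0.002], "yaw": 0}
    - {"offset": [0.001, 0.022, 0.002], "yaw": 0}

```text
time_s: 9.18
eef_pos: [627.1, 35.6, 236.3]
ee_rot: [-0.495, 0.499, 0.505, -0.502]
force: [0.5, 0.1, -0.9]
grip_width: 0.266
```

Run:
```python
from h import *
off([627,35,237],np.pi/2+.015)
```

```text
t 9.18 pos [627.1  35.6 236.3] head 1.5841 j [-0.13  0.55  1.18  0.    1.41 -1.71] F [ 0.5  0.1 -0.9] g 0.266
offset [-0.0006 -0.0007  0.0001] tooly [ 0.007 -0.001 -1.   ] yaw -0.0017 or 3.1399
```

Not yet touching; go down slowly by up to 4 mm.

Call:
jog_arm:
  targets:
    - {"offset": [0, 0.001, 0], "yaw": 0}
    - {"offset": [0, 0.002, 0], "yaw": 0}
    - {"offset": [0, 0.003, 0], "yaw": 0}
    - {"offset": [0, 0.003, 0], "yaw": 0}

```text
time_s: 9.52
eef_pos: [627.3, 35.8, 234.8]
ee_rot: [-0.494, 0.499, 0.505, -0.501]
force: [-2.5, -0.5, 6.6]
grip_width: 0.268
```

Run:
```python
from h import *
cs=cap('scene')
off([627,35,237],np.pi/2+.015)
draw(cs,[],'s13',(220,110,310,200),7)
```

```text
t 9.57 pos [627.3  35.8 234.8] head 1.5844 j [-0.13  0.55  1.18  0.    1.4  -1.71] F [-2.   0.7  6.8] g 0.268
offset [-0.0008 -0.0022  0.0003] tooly [ 0.009 -0.001 -1.   ] yaw -0.0014 or 3.1402
```

View pics/s13.png

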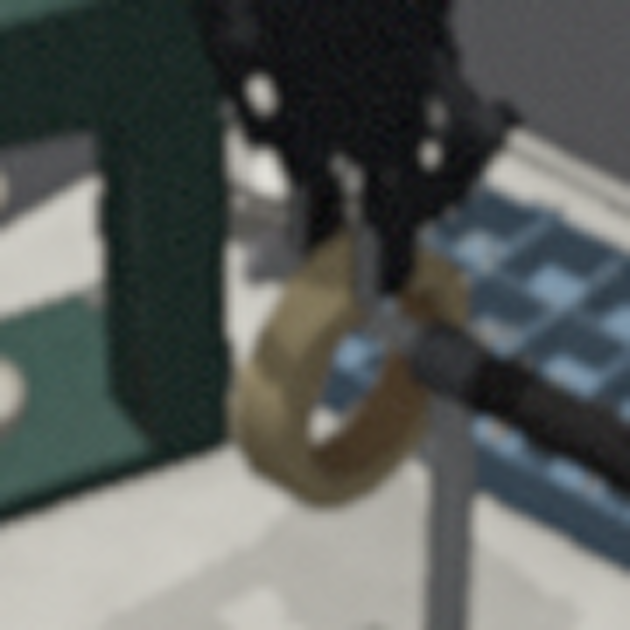

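Call:
jog_arm:
  targets:
    - {"offset": [0, -0.001, 0], "yaw": 0}
    - {"offset": [0, -0.001, 0], "yaw": 0}
    - {"offset": [0, -0.001, 0], "yaw": 0}
    - {"offset": [0, -0.001, 0], "yaw": 0}
    - {"offset": [0, -0.001, 0], "yaw": 0}
    - {"offset": [0, -0.001, 0], "yaw": 0}
  fingers: 0.045

```text
time_s: 10.07
eef_pos: [627.3, 35.8, 235.7]
ee_rot: [-0.494, 0.499, 0.505, -0.502]
force: [-0.2, 0.2, 0.3]
grip_width: 0.525
```

Run:
```python
from h import *
cs=cap('scene')
off([627,35,330],np.pi/2+.015)
draw(cs,[],'s14',(220,110,310,200),7)
```

```text
t 10.12 pos [627.3  35.8 235.7] head 1.5843 j [-0.13  0.55  1.18  0.    1.4  -1.71] F [-0.2 -1.2 -0.5] g 0.525
offset [-0.0009 -0.0943 -0.0005] tooly [ 0.008 -0.001 -1.   ] yaw -0.0015 or 3.1401
```

View pics/s14.png

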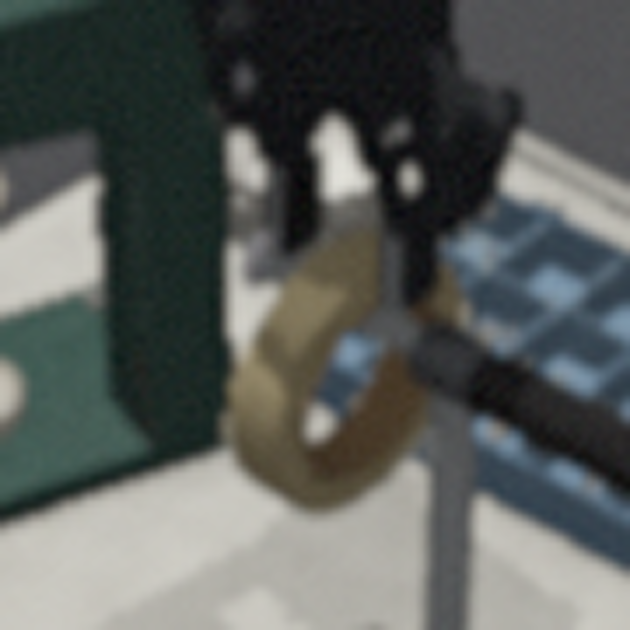

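Call:
jog_arm:
  targets:
    - {"offset": [0, -0.01, 0], "yaw": 0}
    - {"offset": [0, -0.03, 0], "yaw": 0}
    - {"offset": [0, -0.06, 0], "yaw": 0}
    - {"offset": [0, -0.09, 0], "yaw": 0}
    - {"offset": [0, -0.1, 0], "yaw": 0}
    - {"offset": [0, -0.1, 0], "yaw": 0}

```text
time_s: 10.62
eef_pos: [626.9, 35.8, 339.3]
ee_rot: [-0.493, 0.501, 0.507, -0.5]
force: [-0.1, 0.1, -0.4]
grip_width: 0.528
```

Run:
```python
from h import *
cs=cap('scene')
off([446,-63,260],-.285)
draw(cs,[],'s15',(220,110,310,200),7)
```

```text
t 10.67 pos [626.6  35.9 336.6] head 1.5844 j [-0.13  0.51  0.98  0.    1.64 -1.71] F [ 0.   0.  -0.1] g 0.524
offset [-0.0963  0.0748  0.1827] tooly [ 0.01  -0.001 -1.   ] yaw -1.2722 or 1.8694
```

View pics/s15.png

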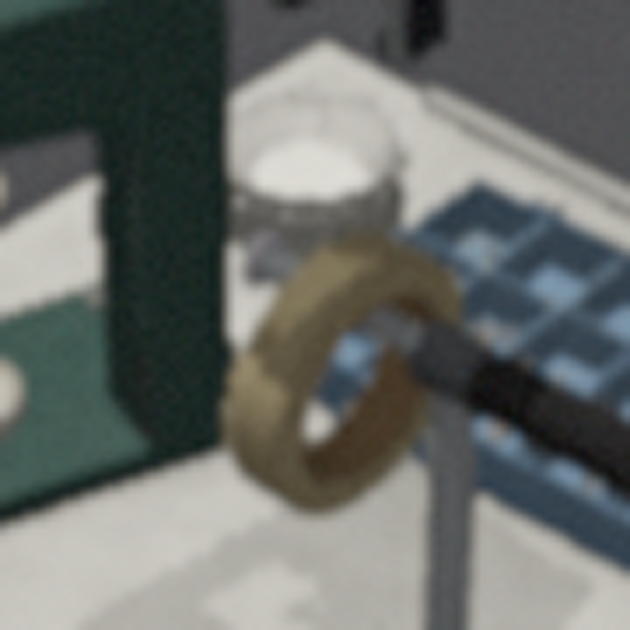

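Call:
jog_arm:
  targets:
    - {"offset": [-0.01, 0, 0.02], "yaw": 0.12}
    - {"offset": [-0.03, 0, 0.04], "yaw": 0.24}
    - {"offset": [-0.05, 0, 0.06], "yaw": 0.36}
    - {"offset": [-0.07, 0, 0.08], "yaw": 0.48}
    - {"offset": [-0.08, 0.01, 0.1], "yaw": 0.6}
    - {"offset": [-0.09, 0.01, 0.12], "yaw": 0.72}
    - {"offset": [-0.096, 0.02, 0.14], "yaw": 0.84}
    - {"offset": [-0.096, 0.03, 0.16], "yaw": 0.96}
    - {"offset": [-0.096, 0.04, 0.18], "yaw": 1.08}
    - {"offset": [-0.096, 0.05, 0.183], "yaw": 1.2}
    - {"offset": [-0.096, 0.06, 0.183], "yaw": 1.32}
    - {"offset": [-0.096, 0.07, 0.183], "yaw": 1.44}
  fingers: 0.07

```text
time_s: 11.67
eef_pos: [444.6, -62.4, 262.9]
ee_rot: [-0.705, 0.706, 0.052, -0.046]
force: [0.5, 0.3, 0.2]
grip_width: 0.82
```

Run:
```python
from h import *
off([446,-63,250],-.285)
```

```text
t 11.67 pos [444.6 -62.4 262.9] head 0.1381 j [-0.4   0.13  1.69  0.    1.32 -0.54] F [0.5 0.3 0.2] g 0.82
offset [ 0.0012  0.0129 -0.0008] tooly [ 0.008  0.    -1.   ] yaw 0.4231 or -2.7185
```

Call:
jog_arm:
  targets:
    - {"offset": [0.001, 0, -0.001], "yaw": 0.12}
    - {"offset": [0.001, 0, -0.001], "yaw": 0.24}
    - {"offset": [0.001, 0, -0.001], "yaw": 0.36}
    - {"offset": [0.001, 0, -0.001], "yaw": 0.423}
    - {"offset": [0.001, 0, -0.001], "yaw": 0.423}

```text
time_s: 12.08
eef_pos: [445.0, -63.0, 261.4]
ee_rot: [0.7, -0.699, 0.099, -0.103]
force: [-0.0, 0.0, -0.6]
grip_width: 0.821
```

Run:
```python
from h import *
cs=cap('scene');ct=cap('top')
off([446,-63,215],-.285)
p=ctrl.sense()['eef_pos']
ed=[446,-64,-.285+np.pi/2]
it=[(ed,ed_lines(),(255,255,0))]
draw(cs,it,'s16',(200,150,310,310),4.5); draw(ct,[],'t16',(215,180,325,260),6)
```

```text
t 12.18 pos [445.3 -63.1 261.9] head -0.2826 j [-0.4   0.13  1.69  0.    1.32 -0.12] F [-0.7  0.1 -0.3] g 0.817
offset [0.0004 0.0469 0.0002] tooly [ 0.006  0.001 -1.   ] yaw 0.0024 or -3.1392
```

View pics/s16.png

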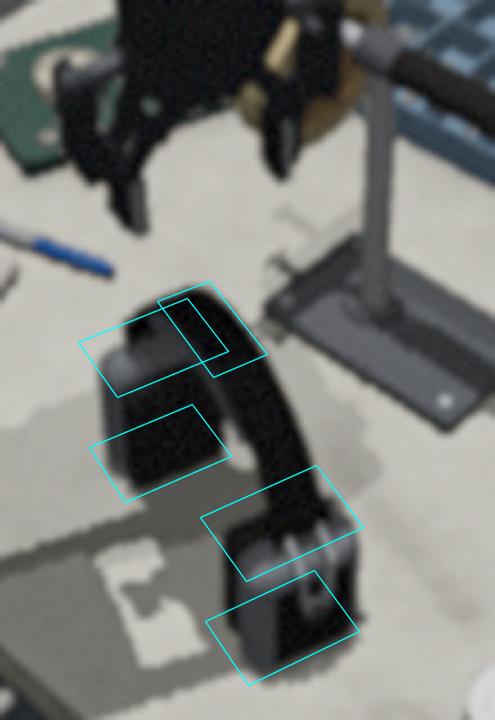

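View pics/t16.png

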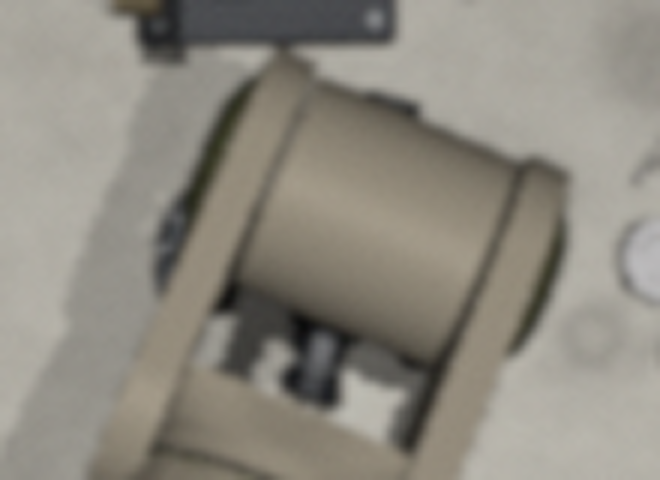

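Run:
```python
from h import *
cs=cap('scene')
p=ctrl.sense()['eef_pos']; d=np.array([np.cos(-.283),np.sin(-.283),0])
for z in(4,10): print(z,[((proj(cs,p+d*k+[0,0,-z])[0]-[200,150]+.5)*4.5).round(0).tolist() for k in(-48,-35,35,48)])
```

```text
4 [[114.0, 227.0], [138.0, 217.0], [269.0, 167.0], [292.0, 158.0]]
10 [[114.0, 236.0], [139.0, 227.0], [269.0, 177.0], [292.0, 167.0]]
```

Call:
jog_arm:
  targets:
    - {"offset": [0.001, 0.03, 0], "yaw": 0}
    - {"offset": [0.001, 0.06, 0], "yaw": 0}
    - {"offset": [0.001, 0.08, 0], "yaw": 0}
    - {"offset": [0.001, 0.09, 0], "yaw": 0}
    - {"offset": [0.001, 0.0925, 0], "yaw": 0}
    - {"offset": [0.001, 0.0925, 0], "yaw": 0}

```text
time_s: 12.73
eef_pos: [446.7, -63.3, 169.2]
ee_rot: [0.701, -0.699, 0.098, -0.101]
force: [-1.5, 0.5, 0.1]
grip_width: 0.818
```

Run:
```python
from h import *
cs=cap('scene');
off([446,-63,169],-.285)
draw(cs,[],'s17',(210,180,300,300),6)
```

```text
t 12.78 pos [447.1 -63.4 170. ] head -0.2819 j [-0.4   0.23  1.82  0.    1.08 -0.12] F [0.2 0.6 1.1] g 0.817
offset [-0.0012  0.001   0.0001] tooly [ 0.007  0.    -1.   ] yaw 0.0031 or -3.1385
```

View pics/s17.png

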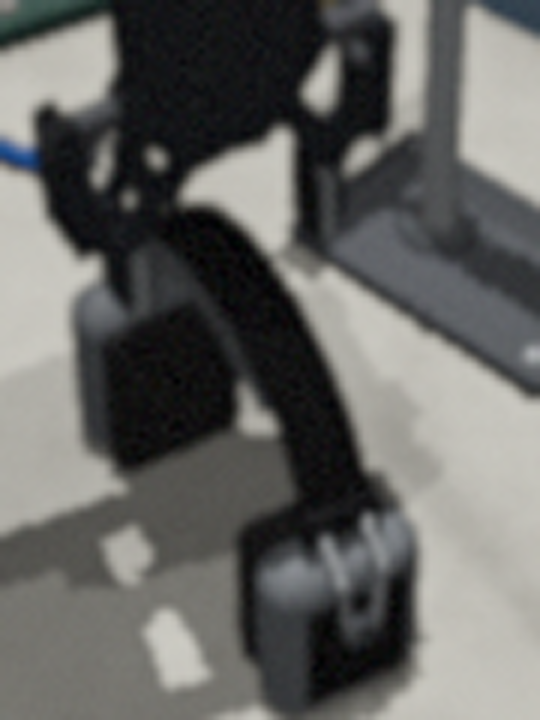

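Call:
jog_arm:
  targets:
    - {"offset": [0, 0.001, 0], "yaw": 0}
    - {"offset": [0, 0.001, 0], "yaw": 0}
    - {"offset": [0, 0.001, 0], "yaw": 0}
    - {"offset": [0, 0.001, 0], "yaw": 0}
    - {"offset": [0, 0.001, 0], "yaw": 0}
    - {"offset": [0, 0.001, 0], "yaw": 0}
    - {"offset": [0, 0.001, 0], "yaw": 0}
    - {"offset": [0, 0.001, 0], "yaw": 0}
  fingers: 0.015
  grip_force: 60

```text
time_s: 13.45
eef_pos: [447.3, -63.5, 169.7]
ee_rot: [0.701, -0.7, 0.097, -0.102]
force: [-1.4, 0.6, 6.5]
grip_width: 0.335
```

Run:
```python
from h import *
cs=cap('scene');
off([446,-63,250],np.pi/2+.015)
draw(cs,[],'s18',(210,180,300,300),6)
```

```text
t 13.5 pos [447.3 -63.5 169.7] head -0.2818 j [-0.4   0.23  1.82  0.    1.08 -0.12] F [-1.1 -0.1  5.9] g 0.339
offset [-0.0008 -0.0803  0.0003] tooly [ 0.008  0.    -1.   ] yaw 1.274 or -1.8676
```

View pics/s18.png

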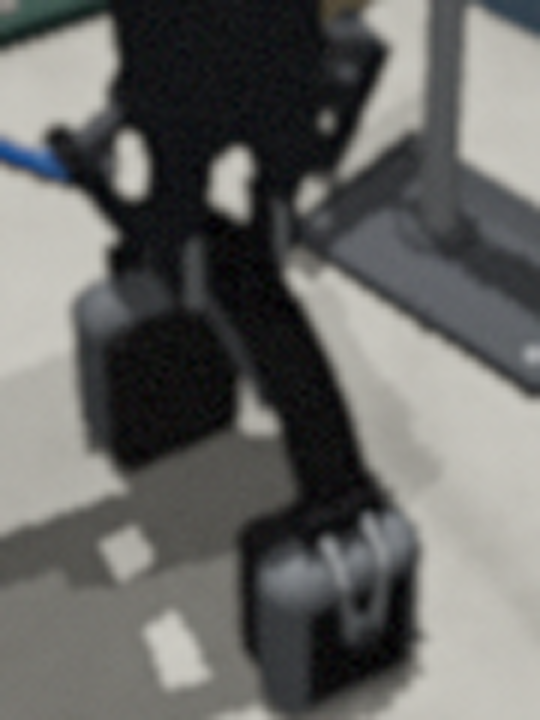

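Call:
jog_arm:
  targets:
    - {"offset": [0, -0.004, 0], "yaw": 0}
    - {"offset": [0, -0.01, 0], "yaw": 0}
    - {"offset": [0, -0.02, 0], "yaw": 0}
    - {"offset": [0, -0.03, 0], "yaw": 0}
    - {"offset": [0, -0.045, 0], "yaw": 0}
    - {"offset": [0, -0.06, 0], "yaw": 0}
    - {"offset": [0, -0.075, 0], "yaw": 0}
    - {"offset": [0, -0.09, 0], "yaw": 0}
    - {"offset": [0, -0.096, 0], "yaw": 0}
    - {"offset": [0, -0.096, 0], "yaw": 0}

```text
time_s: 14.33
eef_pos: [447.0, -63.6, 267.0]
ee_rot: [0.7, -0.7, 0.096, -0.103]
force: [-0.4, 0.1, -2.5]
grip_width: 0.335
```

Run:
```python
from h import *
cs=cap('scene');
off([629,-230,266],np.pi/2+.015)
draw(cs,[],'s19',(210,140,310,280),5)
```

```text
t 14.38 pos [446.6 -63.5 265.8] head -0.2818 j [-0.4   0.13  1.68  0.    1.32 -0.12] F [ 0.6  0.8 -1.2] g 0.336
offset [ 0.2215  0.0014 -0.1092] tooly [ 0.008 -0.    -1.   ] yaw 1.274 or -1.8676
```

View pics/s19.png

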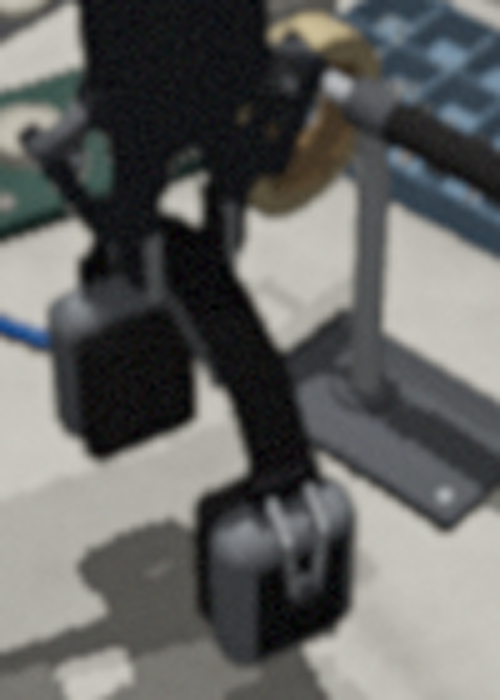

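Call:
jog_arm:
  targets:
    - {"offset": [0.003, 0, -0.01], "yaw": 0.06}
    - {"offset": [0.008, 0, -0.026], "yaw": 0.16}
    - {"offset": [0.013, 0, -0.043], "yaw": 0.27}
    - {"offset": [0.018, 0, -0.06], "yaw": 0.38}
    - {"offset": [0.023, 0, -0.078], "yaw": 0.5}
    - {"offset": [0.028, 0, -0.096], "yaw": 0.61}
    - {"offset": [0.034, 0, -0.114], "yaw": 0.72}
    - {"offset": [0.039, 0, -0.132], "yaw": 0.83}
    - {"offset": [0.043, 0, -0.148], "yaw": 0.94}
    - {"offset": [0.047, 0, -0.162], "yaw": 1.05}
    - {"offset": [0.05, 0, -0.17], "yaw": 1.16}
    - {"offset": [0.05, 0, -0.173], "yaw": 1.24}

```text
time_s: 15.38
eef_pos: [446.2, -244.7, 264.4]
ee_rot: [0.512, -0.509, 0.488, -0.491]
force: [1.1, 0.8, -2.6]
grip_width: 0.334
```

Run:
```python
from h import *
cs=cap('scene');
off([629,-250,266],np.pi/2+.015)
draw(cs,[],'s20',(210,140,360,290),5)
```

```text
t 15.43 pos [ 446.  -244.5  264.4] head -1.5318 j [-0.73  0.26  1.52  0.01  1.35  0.8 ] F [ 0.1 -1.1 -1.7] g 0.338
offset [ 0.0126 -0.0004  0.1826] tooly [ 0.007  0.001 -1.   ] yaw 0.024 or -3.1176
```

View pics/s20.png

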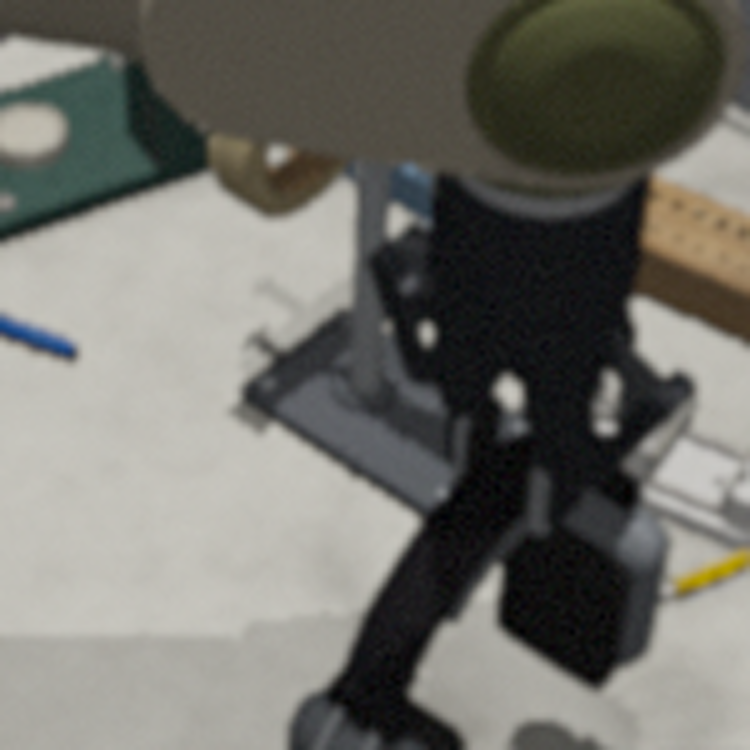

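Run:
```python
from h import *
ct=cap('top'); cs=cap('scene')
print(onz(ct,[[260,126],[292,122],[300,147],[310,145]],50).round(0).tolist())
# block height: bottom front corner vs top front corner in scene0 (330,186 top-left-ish)
```

```text
[[784.0, -37.0, 50.0], [799.0, -146.0, 50.0], [713.0, -172.0, 50.0], [720.0, -206.0, 50.0]]
```

Call:
jog_arm:
  targets:
    - {"offset": [0.002, 0, 0.008], "yaw": 0.024}
    - {"offset": [0.004, 0, 0.024], "yaw": 0.024}
    - {"offset": [0.006, 0, 0.044], "yaw": 0.024}
    - {"offset": [0.008, 0, 0.064], "yaw": 0.024}
    - {"offset": [0.01, 0, 0.084], "yaw": 0.024}
    - {"offset": [0.012, 0, 0.104], "yaw": 0.024}
    - {"offset": [0.0125, 0, 0.124], "yaw": 0.024}
    - {"offset": [0.0125, 0, 0.144], "yaw": 0.024}
    - {"offset": [0.0125, 0, 0.162], "yaw": 0.024}
    - {"offset": [0.0125, 0, 0.176], "yaw": 0.024}
    - {"offset": [0.0125, 0, 0.182], "yaw": 0.024}
    - {"offset": [0.0125, 0, 0.182], "yaw": 0.024}

```text
time_s: 16.53
eef_pos: [629.3, -246.0, 265.0]
ee_rot: [0.509, -0.505, 0.491, -0.494]
force: [-0.5, -0.0, -2.0]
grip_width: 0.333
```

Run:
```python
from h import *
cs=cap('scene');ct=cap('top')
off([628,-82,266],np.pi/2+.015)
draw(cs,[],'s21',(250,110,400,260),5);draw(ct,[],'t21',(215,100,365,220),5)
```

```text
t 16.63 pos [ 628.2 -246.5  265.8] head -1.5426 j [-0.55  0.65  0.93  0.    1.55  0.99] F [-0.4 -0.1 -2.1] g 0.333
offset [-0.1644 -0.      0.0044] tooly [ 0.006  0.001 -1.   ] yaw 0.0132 or -3.1284
```

View pics/s21.png

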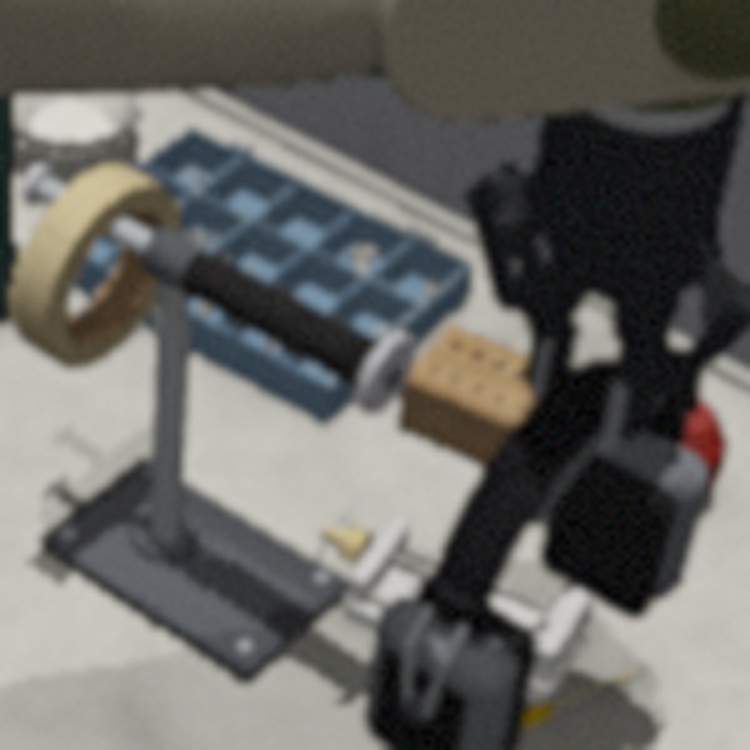

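View pics/t21.png

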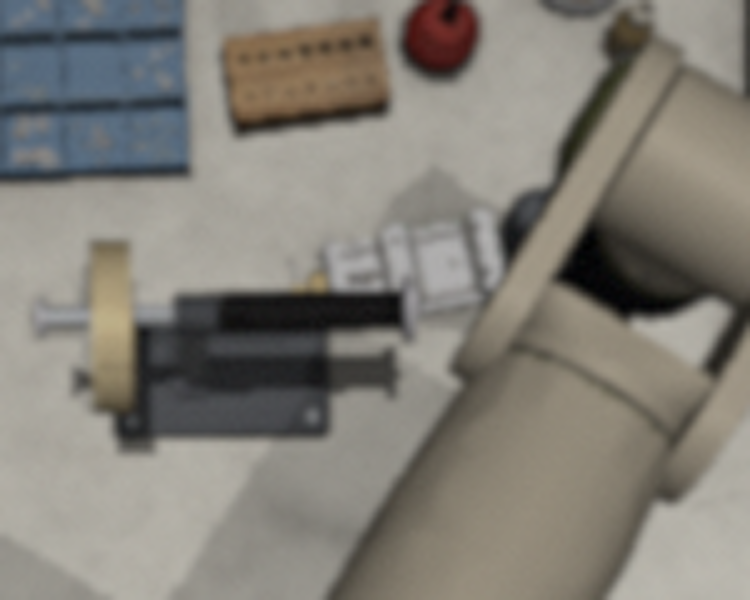

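Call:
jog_arm:
  targets:
    - {"offset": [-0.008, 0, 0.001], "yaw": 0.013}
    - {"offset": [-0.022, 0, 0.001], "yaw": 0.013}
    - {"offset": [-0.038, 0, 0.002], "yaw": 0.013}
    - {"offset": [-0.054, 0, 0.002], "yaw": 0.013}
    - {"offset": [-0.07, 0, 0.003], "yaw": 0.013}
    - {"offset": [-0.086, 0, 0.003], "yaw": 0.013}
    - {"offset": [-0.102, 0, 0.004], "yaw": 0.013}
    - {"offset": [-0.118, 0, 0.004], "yaw": 0.013}
    - {"offset": [-0.134, 0, 0.004], "yaw": 0.013}
    - {"offset": [-0.15, 0, 0.004], "yaw": 0.013}
    - {"offset": [-0.16, 0, 0.004], "yaw": 0.013}
    - {"offset": [-0.164, 0, 0.004], "yaw": 0.013}

```text
time_s: 17.63
eef_pos: [627.6, -80.5, 266.1]
ee_rot: [0.506, -0.502, 0.495, -0.497]
force: [0.8, 0.4, -1.8]
grip_width: 0.334
```

Run:
```python
from h import *
cs=cap('scene');
off([628,-82,239],np.pi/2+.015)
draw(cs,[],'s22',(230,110,360,260),5)
```

```text
t 17.68 pos [627.6 -80.8 266.1] head -1.5542 j [-0.31  0.55  1.11  0.    1.48  1.24] F [-0.3  0.3 -2.8] g 0.339
offset [0.0013 0.0271 0.0002] tooly [ 0.006  0.002 -1.   ] yaw 0.0016 or -3.14
```

View pics/s22.png

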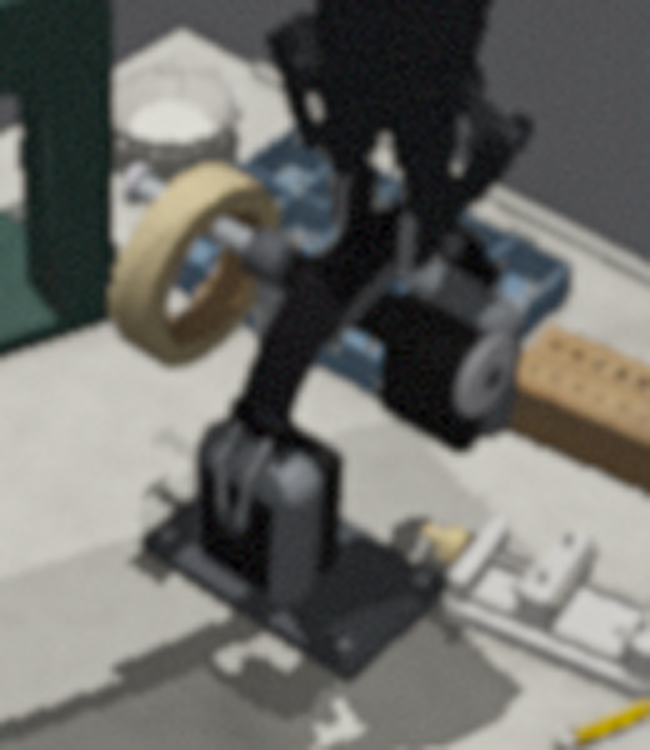

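Call:
jog_arm:
  targets:
    - {"offset": [0.001, 0.005, 0], "yaw": 0}
    - {"offset": [0.001, 0.011, 0], "yaw": 0}
    - {"offset": [0.001, 0.017, 0], "yaw": 0}
    - {"offset": [0.001, 0.022, 0], "yaw": 0}
    - {"offset": [0.001, 0.024, 0], "yaw": 0}
    - {"offset": [0.001, 0.0245, 0], "yaw": 0}

```text
time_s: 18.18
eef_pos: [627.7, -82.1, 241.2]
ee_rot: [0.506, -0.502, 0.495, -0.497]
force: [-0.8, -1.3, -1.1]
grip_width: 0.338
```

Run:
```python
from h import *
off([628,-82,239],np.pi/2+.015)
```

```text
t 18.18 pos [627.7 -82.1 241.2] head -1.5548 j [-0.32  0.56  1.15  0.    1.43  1.24] F [-0.8 -1.3 -1.1] g 0.338
offset [-0.0001  0.0022  0.0003] tooly [ 0.006  0.002 -1.   ] yaw 0.001 or -3.1406
```

Call:
jog_arm:
  targets:
    - {"offset": [0, 0.001, 0], "yaw": 0}
    - {"offset": [0, 0.002, 0], "yaw": 0}
    - {"offset": [0, 0.003, 0], "yaw": 0}
    - {"offset": [0, 0.003, 0], "yaw": 0}

```text
time_s: 18.52
eef_pos: [628.0, -82.2, 240.6]
ee_rot: [0.506, -0.502, 0.494, -0.498]
force: [-4.1, 0.8, 11.0]
grip_width: 0.333
```

Run:
```python
from h import *
cs=cap('scene')
off([628,-82,239],np.pi/2+.015)
draw(cs,[],'s23',(250,120,350,220),7)
```

```text
t 18.57 pos [628.  -82.2 240.6] head -1.5546 j [-0.32  0.56  1.15  0.    1.42  1.24] F [-4.1  0.4  9.6] g 0.333
offset [-0.0002  0.0016 -0.    ] tooly [ 0.009  0.    -1.   ] yaw 0.0011 or -3.1404
```

View pics/s23.png

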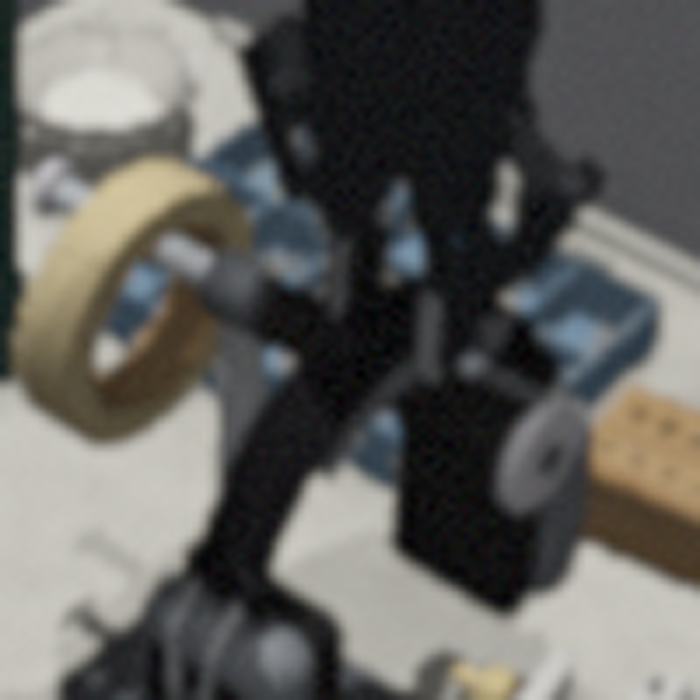

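Call:
jog_arm:
  targets:
    - {"offset": [0, 0, 0], "yaw": 0}
    - {"offset": [0, 0, 0], "yaw": 0}
    - {"offset": [0, 0, 0], "yaw": 0}
    - {"offset": [0, 0, 0], "yaw": 0}
    - {"offset": [0, 0, 0], "yaw": 0}
    - {"offset": [0, 0, 0], "yaw": 0}
  fingers: 0.055

```text
time_s: 19.07
eef_pos: [628.0, -82.2, 240.4]
ee_rot: [0.506, -0.502, 0.494, -0.498]
force: [-0.4, 0.1, 0.3]
grip_width: 0.646
```

Run:
```python
from h import *
cs=cap('scene')
off([628,-82,340],np.pi/2+.015)
draw(cs,[],'s24',(250,120,350,220),7)
```

```text
t 19.12 pos [628.  -82.2 240.4] head -1.5547 j [-0.32  0.56  1.15  0.    1.42  1.24] F [-0.3  0.6  0.2] g 0.644
offset [-0.0003 -0.0996  0.0009] tooly [ 0.009  0.001 -1.   ] yaw 0.0011 or -3.1405
```

View pics/s24.png

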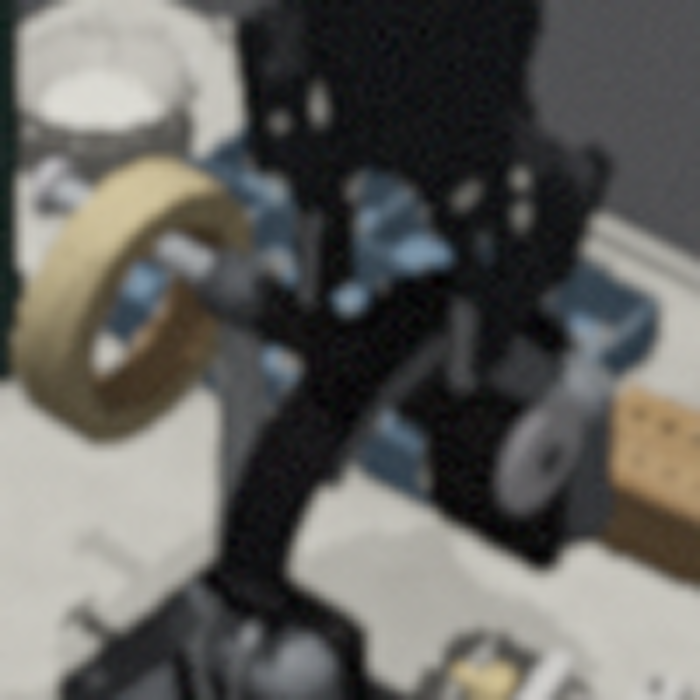

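Call:
jog_arm:
  targets:
    - {"offset": [0, -0.01, 0], "yaw": 0}
    - {"offset": [0, -0.03, 0], "yaw": 0}
    - {"offset": [0, -0.06, 0], "yaw": 0}
    - {"offset": [0, -0.1, 0], "yaw": 0}
    - {"offset": [0, -0.13, 0], "yaw": 0}
    - {"offset": [0, -0.15, 0], "yaw": 0}
    - {"offset": [0, -0.15, 0], "yaw": 0}

```text
time_s: 19.7
eef_pos: [626.9, -82.4, 396.3]
ee_rot: [0.508, -0.5, 0.491, -0.501]
force: [0.6, 0.5, 0.2]
grip_width: 0.647
```

Run:
```python
from h import *
cs=cap('scene'); ct=cap('top')
off([628,-82,340],np.pi/2+.015)
st=[627,-14,.015]
ed=[(st,[ l+[0,-68,70] for l in ed_lines()],(255,255,0))]
draw(cs,ed,'s25',(240,120,350,260),5);draw(ct,[],'t25',(215,120,325,210),6)
```

```text
t 19.8 pos [626.7 -82.3 391. ] head -1.5547 j [-0.32  0.53  0.82  0.    1.78  1.24] F [ 0.3 -0.1 -1.5] g 0.645
offset [-0.0003  0.051   0.0008] tooly [ 0.01  0.   -1.  ] yaw 0.0011 or -3.1405
```

View pics/s25.png

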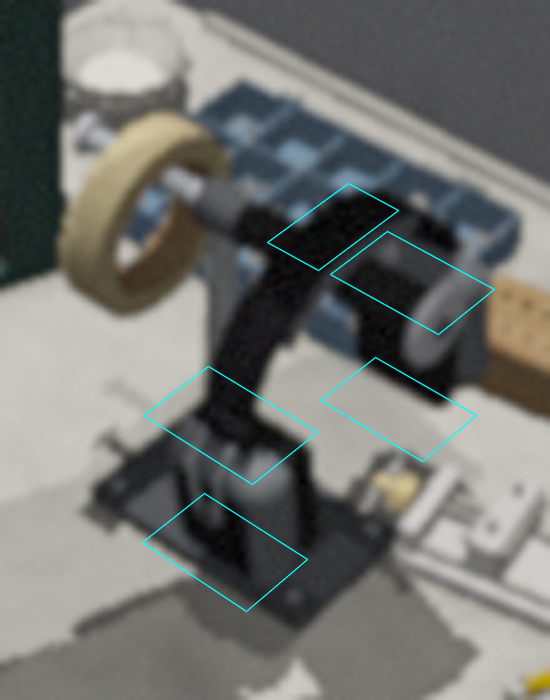

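View pics/t25.png

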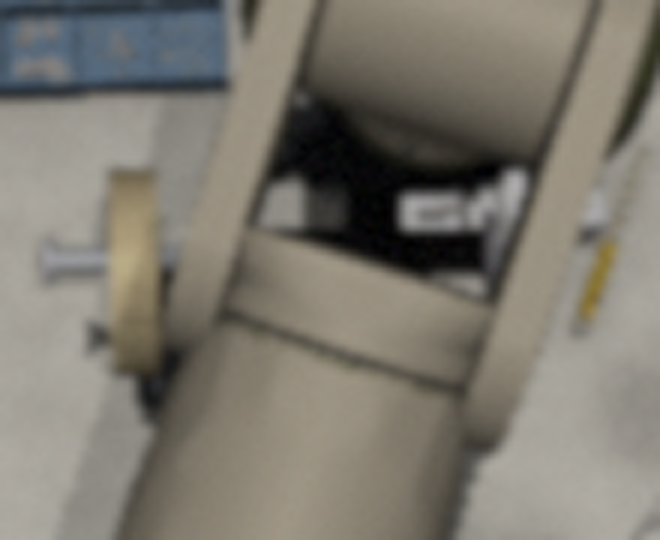

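Call:
jog_arm:
  targets:
    - {"offset": [0, 0, 0.03], "yaw": 0}
    - {"offset": [0, 0, 0.07], "yaw": 0}
    - {"offset": [0, 0, 0.11], "yaw": 0}
    - {"offset": [0, 0, 0.15], "yaw": 0}
    - {"offset": [0, 0, 0.19], "yaw": 0}
    - {"offset": [0, 0, 0.23], "yaw": 0}
    - {"offset": [0, 0, 0.25], "yaw": 0}
    - {"offset": [0, 0, 0.25], "yaw": 0}
    - {"offset": [0, 0, 0.25], "yaw": 0}

```text
time_s: 20.55
eef_pos: [753.0, -69.0, 342.6]
ee_rot: [0.513, -0.495, 0.486, -0.506]
force: [-0.6, 0.5, 0.3]
grip_width: 0.641
```

Run:
```python
from h import *
off([628,-82,340],np.pi/2+.015)
ct=cap('top'); cs=cap('scene')
draw(cs,[],'s26',(240,120,350,260),5);draw(ct,[],'t26',(215,120,325,210),6)
```

```text
t 20.55 pos [753.  -69.  342.6] head -1.5546 j [-0.25  0.96  0.19  0.01  1.96  1.31] F [-0.6  0.5  0.3] g 0.641
offset [ 0.0109 -0.0021 -0.1252] tooly [ 0.038 -0.003 -0.999] yaw 0.0012 or -3.1404
```

View pics/s26.png

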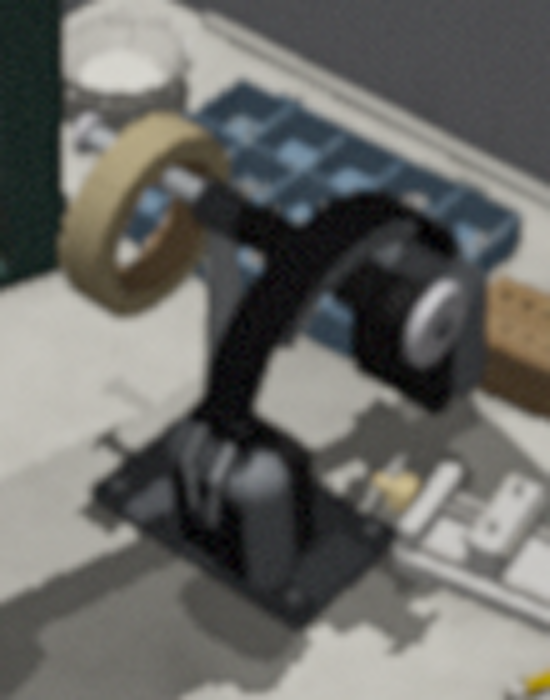

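View pics/t26.png

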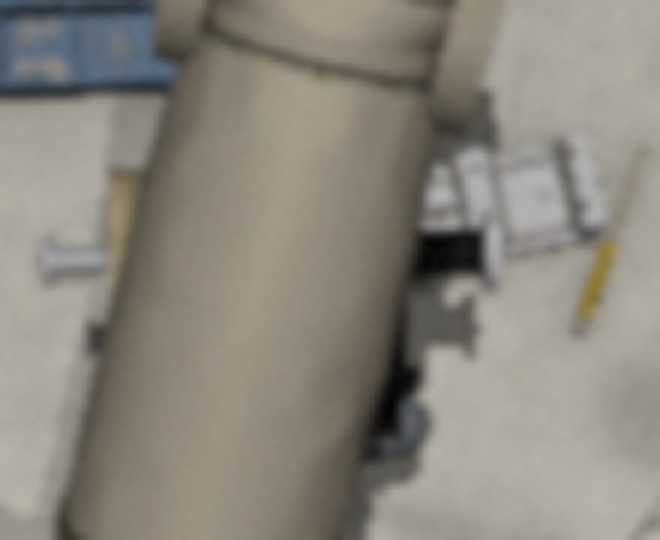

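Call:
jog_arm:
  targets:
    - {"offset": [0, -0.02, -0.03], "yaw": 0}
    - {"offset": [0, -0.04, -0.06], "yaw": 0}
    - {"offset": [0, -0.04, -0.09], "yaw": 0}
    - {"offset": [0, -0.04, -0.12], "yaw": 0}
    - {"offset": [0, -0.04, -0.16], "yaw": 0}
    - {"offset": [0, -0.03, -0.2], "yaw": 0}
    - {"offset": [0, -0.02, -0.24], "yaw": 0}
    - {"offset": [0, -0.02, -0.28], "yaw": 0}
    - {"offset": [0, -0.02, -0.32], "yaw": 0}
    - {"offset": [0, -0.02, -0.36], "yaw": 0}
    - {"offset": [0, -0.02, -0.38], "yaw": 0}
    - {"offset": [0, -0.02, -0.38], "yaw": 0}

```text
time_s: 21.65
eef_pos: [369.7, -75.0, 350.2]
ee_rot: [0.512, -0.495, 0.485, -0.508]
force: [0.3, 0.4, 1.3]
grip_width: 0.644
```

Run:
```python
from h import *
off([628,-82,340],np.pi/2+.015)
ct=cap('top'); cs=cap('scene')
draw(cs,[],'s27',(240,120,350,260),5);draw(ct,[],'t27',(215,120,325,210),6)
```

```text
t 21.65 pos [369.7 -75.  350.2] head -1.5562 j [-0.52 -0.11  1.71  0.02  1.51  1.03] F [0.3 0.4 1.3] g 0.644
offset [0.0107 0.0206 0.2576] tooly [ 0.04  -0.005 -0.999] yaw -0.0004 or 3.1412
```

View pics/s27.png

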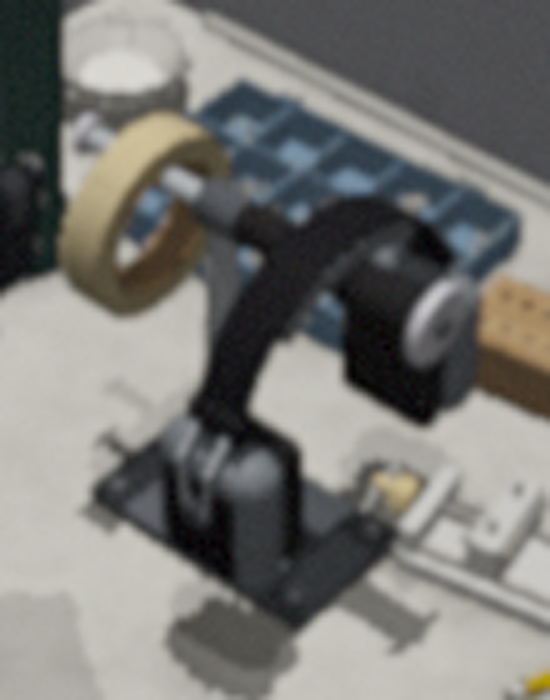

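View pics/t27.png

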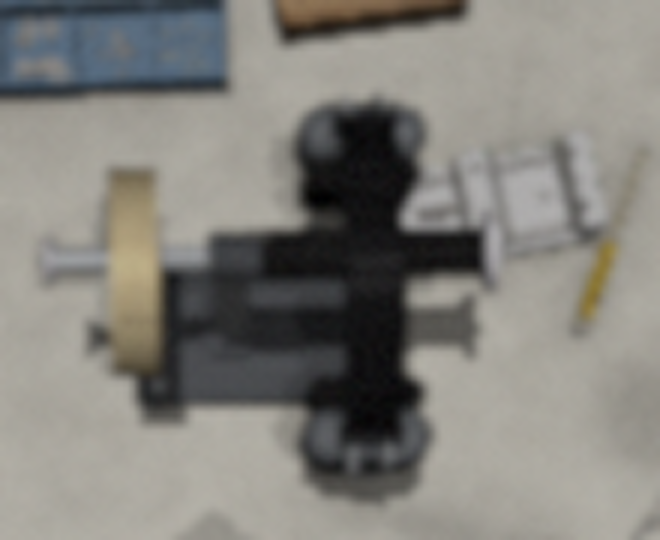

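Call:
jog_arm:
  targets:
    - {"offset": [0, 0, 0], "yaw": 0}
    - {"offset": [0, 0, 0], "yaw": 0}
    - {"offset": [0, 0, 0], "yaw": 0}
    - {"offset": [0, 0, 0], "yaw": 0}
    - {"offset": [0, 0, 0], "yaw": 0}
    - {"offset": [0, 0, 0], "yaw": 0}
    - {"offset": [0, 0, 0], "yaw": 0}
    - {"offset": [0, 0, 0], "yaw": 0}
    - {"offset": [0, 0, 0], "yaw": 0}
    - {"offset": [0, 0, 0], "yaw": 0}
    - {"offset": [0, 0, 0], "yaw": 0}
    - {"offset": [0, 0, 0], "yaw": 0}

```text
time_s: 22.75
eef_pos: [372.3, -75.4, 349.8]
ee_rot: [0.512, -0.495, 0.485, -0.507]
force: [-0.0, -0.4, 0.3]
grip_width: 0.642
```

```bash
cat > e.py <<'E'
from h import *
from scipy.optimize import least_squares
import sys
# track the swing: region box/centroid in both views over 0.3 s of camera time
for k in range(3):
    for n in('scene','top'):
        cap(n); r=ctrl.regions_of(n,'ear_defenders')[:1]
        if r:
            m=np.array(r[0]['region']); v,u=np.nonzero(m)
            print(round(ctrl.sense()['time_s'],2),n,round(r[0]['score'],2),r[0]['box'],u.mean().round(1),v.mean().round(1))
E
python3 e.py; python3 -c "
from h import *
draw(cap('scene'),[],'s28',(240,120,350,260),5)"
```

```text
22.85 scene 0.91 [274.3, 160.5, 336.0, 236.0] 300.7 195.5
22.95 top 0.86 [265.2, 134.1, 286.8, 199.1] 275.2 166.5
23.05 scene 0.78 [271.7, 156.9, 339.1, 238.5] 300.4 196.2
23.15 top 0.64 [265.5, 133.4, 288.4, 198.0] 275.3 166.7
23.25 scene 0.63 [276.8, 156.0, 338.5, 239.3] 300.8 195.6
23.35 top 0.94 [267.5, 135.4, 287.0, 197.3] 275.4 167.3
```

View pics/s28.png

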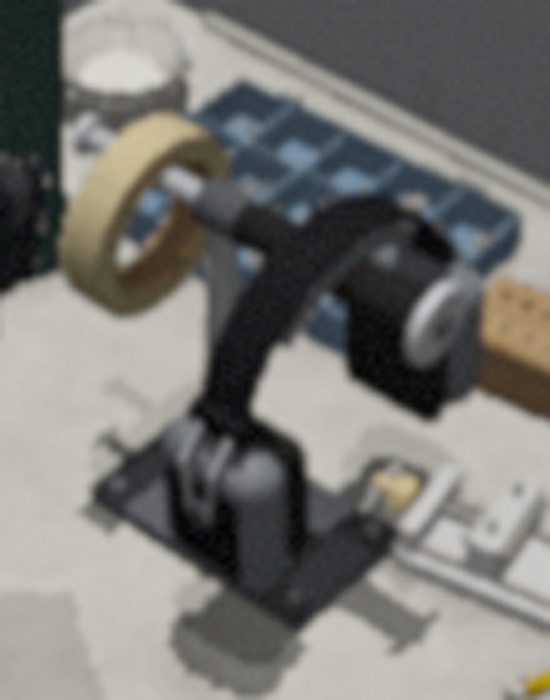

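```bash
cat > fit.py <<'E'
from h import *
from scipy.optimize import minimize
def hullparts():
    P=[]
    for s in(1,-1):
        P.append(np.array([(s*x,y,z) for x in(47,94) for y in(-34,34) for z in(6,82)]+[(s*x,y,z) for x in(52,88) for y in(-28,28) for z in(0,88)]))
    # arch: circle-ish band underside 150 at 0, 142 at 35
    xs=np.linspace(-80,80,17)
    f=lambda x,top: (150-8*(x/35)**2 if abs(x)<45 else 150-13.2-(abs(x)-45)*1.3) + (18 if top else 0)
    for a,b in zip(xs[:-1],xs[1:]):
        P.append(np.array([(x,y,min(f(x,t),168)) for x in(a,b) for y in(-15,15) for t in(0,1)]))
    return P
PARTS=hullparts()
def pose(p,P,st):
    cx,cy,cz,yaw,roll=p
    q=P-[0,0,150]; c,s=np.cos(roll),np.sin(roll)
    q=np.stack([c*q[:,0]+s*q[:,2],q[:,1],-s*q[:,0]+c*q[:,2]],1)
    c,s=np.cos(yaw),np.sin(yaw)
    q=np.stack([c*q[:,0]-s*q[:,1]+cx,s*q[:,0]+c*q[:,1]+cy,q[:,2]+cz],1)
    return W(st,q)
F=4
def mask(c,p,st,d):
    m=np.zeros((384*F//1,512*F),np.uint8)
    for P in PARTS:
        uv=(proj(c,pose(p,P,st))+d+.5)*F
        cv2.fillConvexPoly(m,cv2.convexHull(uv.astype(np.float32)).astype(np.int32),1)
    return m
E
python3 - <<'E'
from fit import *
st=[627,-14,.015]
obs=[]
for n in('scene','top'):
    c=cap(n); r=ctrl.regions_of(n,'ear_defenders')[0]; print(n,r['score'])
    obs.append((c,cv2.resize(np.array(r['region']).astype(np.float32),None,fx=F,fy=F,interpolation=cv2.INTER_LINEAR)>.5))
def cost(v):
    p=(v[0]*5,v[1]*5-68,220,v[2]*.05,v[3]*.05); J=0
    for i,(c,m) in enumerate(obs):
        d=np.array([v[4],v[5]]) if i==0 else np.array([0,0.])
        k=mask(c,p,st,d)>0
        J-= (k&m).sum()/(k|m).sum()
    return J+.002*(v[4]**2+v[5]**2)
best=None
for r0 in(-3,0,3):
    x0=np.array([0,0,0,r0,0,-2.]); S=np.vstack([x0]+[x0+np.eye(6)[i]*1.5 for i in range(6)])
    q=minimize(cost,x0,method='Nelder-Mead',options=dict(initial_simplex=S,maxfev=500,xatol=.02,fatol=1e-4))
    v=q.x; print(q.fun,'x',v[0]*5,'y',v[1]*5-68,'yaw',v[2]*.05,'roll',v[3]*.05,'d',v[4:])
    if best is None or q.fun<best[0]: best=(q.fun,v)
v=best[1];p=(v[0]*5,v[1]*5-68,220,v[2]*.05,v[3]*.05)
for i,(c,m) in enumerate(obs):
    k=mask(c,p,st,v[4:] if i==0 else np.zeros(2))
    im=cv2.resize(cv2.cvtColor(c['img'],cv2.COLOR_RGB2BGR),None,fx=F,fy=F,interpolation=cv2.INTER_CUBIC)
    cs_,_=cv2.findContours(k,cv2.RETR_LIST,cv2.CHAIN_APPROX_NONE);cv2.drawContours(im,cs_,-1,(0,0,255),1)
    x0,y0=((240,120),(215,110))[i]; cv2.imwrite(f'pics/fit{i}.png',im[y0*F:(y0+130)*F,x0*F:(x0+110)*F])
a,b=[cv2.imread(f'pics/fit{i}.png') for i in(0,1)]; cv2.imwrite('pics/fit.png',np.hstack([a,b])[:, :][:600,:880][:, 40:840])
E
```

```text
scene 0.82
top 0.92
-1.618569223506218 x -11.241346166351828 y -66.93080601589652 yaw -0.0005445008646908292 roll -0.13577163051671845 d [ 1.23377002 -0.50482195]
-1.5858502223869368 x -3.380581048580433 y -65.83078924045003 yaw 0.018346319635003418 roll -0.07426989724113318 d [ 0.76895245 -0.21708245]
-1.609480746509549 x -10.561423549631888 y -66.92436777954761 yaw 0.03911087916667831 roll -0.14127505237689664 d [ 0.25669265 -0.23781807]
```

View pics/fit.png

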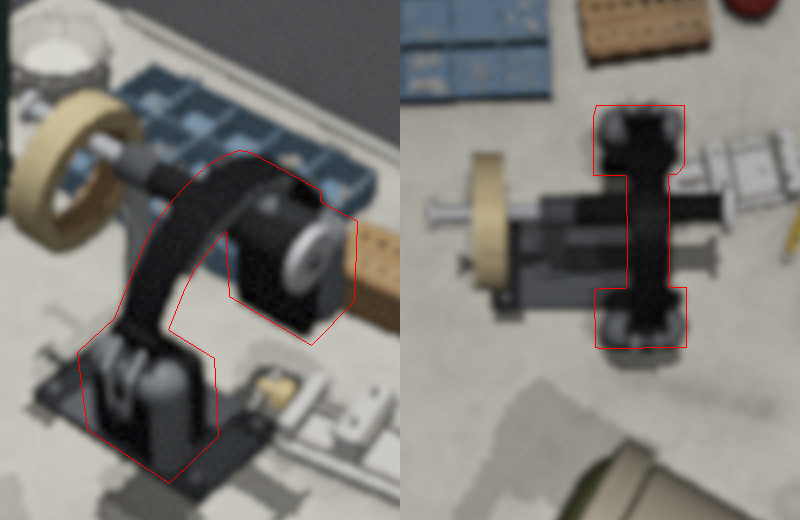

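Call:
jog_arm:
  targets:
    - {"offset": [0, 0, 0], "yaw": 0}
    - {"offset": [0, 0, 0], "yaw": 0}
    - {"offset": [0, 0, 0], "yaw": 0}
    - {"offset": [0, 0, 0], "yaw": 0}
    - {"offset": [0, 0, 0], "yaw": 0}
    - {"offset": [0, 0, 0], "yaw": 0}
    - {"offset": [0, 0, 0], "yaw": 0}
    - {"offset": [0, 0, 0], "yaw": 0}
    - {"offset": [0, 0, 0], "yaw": 0}
    - {"offset": [0, 0, 0], "yaw": 0}
    - {"offset": [0, 0, 0], "yaw": 0}
    - {"offset": [0, 0, 0], "yaw": 0}

```text
time_s: 24.6
eef_pos: [372.3, -75.4, 349.8]
ee_rot: [0.512, -0.495, 0.485, -0.507]
force: [-0.9, -0.3, 0.9]
grip_width: 0.645
```

Run:
```python
from h import *
def g(n): return cv2.GaussianBlur(cv2.cvtColor(cap(n)['img'],cv2.COLOR_RGB2GRAY).astype(np.float32),(0,0),1)
rois={'near cup':(268,200,304,240),'far cup':(306,170,336,206),'band':(285,155,322,185),'tape':(250,140,288,186),'ctrl(base of block)':(330,170,375,205)}
fr=[(ctrl.sense()['time_s'],g('scene'))]
for i in range(14): fr.append((ctrl.sense()['time_s'],g('scene')))
for n,(a,b,c,d) in rois.items():
    print(n,[tuple(np.round(cv2.phaseCorrelate(fr[0][1][b:d,a:c],f[b:d,a:c])[0],2)) for _,f in fr[2::3]])
print([round(t,2) for t,_ in fr[2::3]])
c=cap('scene');ct=cap('top'); cv2.imwrite('pics/s30.png',cv2.cvtColor(c['img'],cv2.COLOR_RGB2BGR))
draw(ct,[],'t30',(150,110,350,270),4)
```

```text
near cup [(np.float64(0.02), np.float64(-0.01)), (np.float64(-0.01), np.float64(0.03)), (np.float64(0.01), np.float64(-0.02)), (np.float64(0.01), np.float64(-0.02)), (np.float64(0.01), np.float64(-0.02))]
far cup [(np.float64(-0.02), np.float64(0.0)), (np.float64(-0.01), np.float64(-0.01)), (np.float64(-0.01), np.float64(-0.01)), (np.float64(-0.01), np.float64(-0.0)), (np.float64(0.01), np.float64(-0.01))]
band [(np.float64(-0.01), np.float64(0.0)), (np.float64(0.02), np.float64(0.0)), (np.float64(0.05), np.float64(-0.01)), (np.float64(0.03), np.float64(0.03)), (np.float64(0.01), np.float64(0.02))]
tape [(np.float64(-0.0), np.float64(-0.01)), (np.float64(-0.01), np.float64(0.01)), (np.float64(-0.0), np.float64(0.01)), (np.float64(-0.02), np.float64(-0.0)), (np.float64(-0.01), np.float64(0.0))]
ctrl(base of block) [(np.float64(0.5), np.float64(0.0)), (np.float64(0.5), np.float64(-0.01)), (np.float64(0.51), np.float64(-0.01)), (np.float64(0.51), np.float64(-0.01)), (np.float64(0.51), np.float64(-0.01))]
[24.7, 24.85, 25.0, 25.15, 25.3]
```

View pics/t30.png

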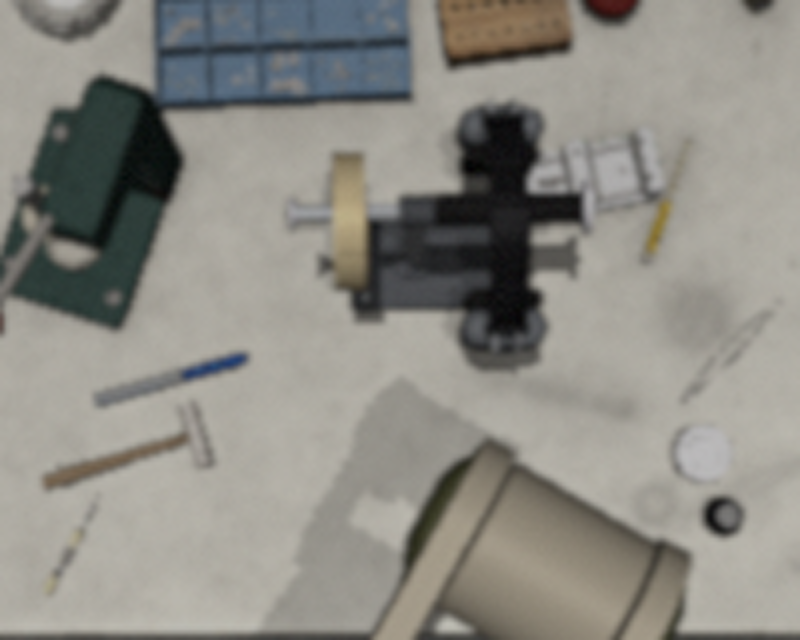

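View pics/s30.png

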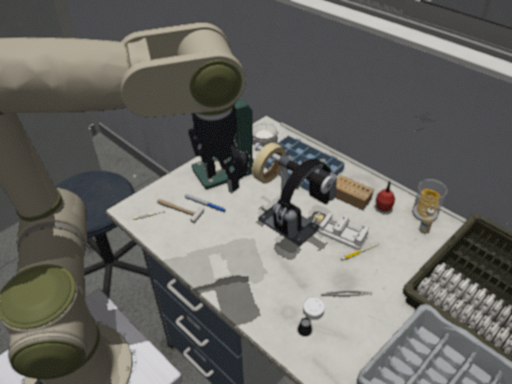

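```bash
python3 -c "
from h import *
print(ctrl.finish_job()); s=ctrl.sense(); print(s['time_s'],s['force'].round(1))"
```

```text
the job is handed in; nothing more can be done
None
the job is handed in; nothing more can be done
```

The tape roll now hangs on the thin peg and the ear defenders hang by their headband across the broad arm. I handed the job in at about 25 s of the 61 s allowed; it gives no verdict.

**What I did:** I took the tape off over the end disc, carried it over the stand and let it go about halfway along the peg. I then pinched the ear defenders at the crown, turned them square to the arm, slid them on over the end and let go.

**Last checks before handing in:**
- **At rest:** the pictures showed under 0.06 px of movement on the tape and ear defenders over about 0.6 s. A control patch on the block jumped a steady 0.5 px in every comparison, which I put down to an image-matching artefact.
- **Robot clear:** the gripper was well away from everything, reading about 1 N or less.
- **Other things on the bench:** the hammer, marker, tin, loupe and tweezers looked unmoved by eye; I did not measure them.
- **Ear defenders:** they rocked slowly after release and settled at a slight tilt. The camera fit put the crown 3 to 11 mm off sideways (limit 30) and at stand y about -67 mm (limits -113 to -22). It put the tilt at 0.07 to 0.14 rad (limit 0.3); those spreads are three fit starts that did not agree exactly.
- **Tape:** I judged its final pose by eye from both cameras, not by a fit. It was released at stand y about +50 mm.

**What went wrong or disagreed:**
- The scene camera sat 2 to 3 px off the top camera near the broad arm, so I relied on the top camera for position across the bench.
- After releasing the ear defenders I backed the arm away in the wrong direction once, outwards to its reach limit. It stayed well above everything and touched nothing.

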